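# Make up the marking-out and bolting kit

## Task

Make up the fitter's kit in the carrier: stand the long bolt with the nut upright on its head in the red insert and the short bolt without a nut upright on its head in the blue insert, lay the red-capped marker flat in the yellow insert and the thin centre punch flat in the green insert. The black markers and the thick cold chisel do not belong in the kit: leave them where they lie.

Things in the scene. Friction and masses are not known exactly. Their poses are not given: they have to be found in the camera images.
- nut_bolt_mid (a point): the long steel hex bolt with a nut on its shank, standing on its head, thread upward, 60 mm tall: head 22 mm wide, 8 mm high; nut 22 mm wide from 15 to 25 mm up; bare shank 12 mm thick above. The point is its centre, 30 mm above its underside; z runs up the shank. Belongs in the red insert
- plain_bolt_mid (a point): the short steel hex bolt without a nut, standing on its head, 46 mm tall: head 22 mm wide, 8 mm high, shank 12 mm thick above. The point is its centre, 23 mm above its underside; z runs up the shank. Belongs in the blue insert
- red_marker_mid (a point): the marker pen with a white barrel and a red cap, lying, 17 mm thick, 128 mm long along its y, flat enough beneath not to roll. The point is its centre, 8.5 mm above what it lies on. Belongs in the yellow insert
- punch_mid (a point): the thin bright steel centre punch, lying, 10 mm thick, 113 mm long along its y. The point is its centre, 5 mm above what it lies on. Belongs in the green insert
- black_marker_mid (a point): look-alike: the black marker pen with a white band, lying near the kit's things, round, 17 mm thick, 128 mm long along its y. The point is its centre. Stays where it lies
- chisel_mid (a point): look-alike: the dark cold chisel, lying, larger than the punch: 24 mm wide, 16 mm high, 180 mm long along its y. The point is its centre. Stays where it lies
- insert_red: red plastic insert, a fixed open trough 161 (its x, lengthwise) x 70 (its y, across) x 18 mm high (z up); walls 2.5 mm, floor 2.5 mm thick, so 156 x 65 mm inside. It stands in a dark low steel carrier tray side by side with the other three inserts (71 mm apart along their y, in any order, all turned alike). Origin: centre of its underside, 4 mm above the bench.
- insert_blue: blue plastic insert, a fixed open trough 161 (its x, lengthwise) x 70 (its y, across) x 18 mm high (z up); walls 2.5 mm, floor 2.5 mm thick, so 156 x 65 mm inside. It stands in a dark low steel carrier tray side by side with the other three inserts (71 mm apart along their y, in any order, all turned alike). Origin: centre of its underside, 4 mm above the bench.
- insert_yellow: yellow plastic insert, a fixed open trough 161 (its x, lengthwise) x 70 (its y, across) x 18 mm high (z up); walls 2.5 mm, floor 2.5 mm thick, so 156 x 65 mm inside. It stands in a dark low steel carrier tray side by side with the other three inserts (71 mm apart along their y, in any order, all turned alike). Origin: centre of its underside, 4 mm above the bench.
- insert_green: green plastic insert, a fixed open trough 161 (its x, lengthwise) x 70 (its y, across) x 18 mm high (z up); walls 2.5 mm, floor 2.5 mm thick, so 156 x 65 mm inside. It stands in a dark low steel carrier tray side by side with the other three inserts (71 mm apart along their y, in any order, all turned alike). Origin: centre of its underside, 4 mm above the bench.

How it is judged (in metres and radians):
At the end, for the whole second after the job is handed in: Nutted bolt in the red and plain bolt in the blue insert, each standing on the floor, upright within 0.15 rad; red-capped marker flat on the floor of the yellow, punch flat on that of the green insert; all at rest; black marker and chisel within 20 mm of their starts (x of nut_bolt_mid in the frame of insert_red between -0.066 and 0.066 m and y of nut_bolt_mid in the frame of insert_red between -0.022 and 0.022 m and z of nut_bolt_mid in the frame of insert_red between 0.028 and 0.038 m and angle between each of nut_bolt_mid, plain_bolt_mid's own z axis and vertical below 0.15 rad and linear speed of each of nut_bolt, plain_bolt, red_marker, punch below 0.02 m/s and x of plain_bolt_mid in the frame of insert_blue between -0.066 and 0.066 m and y of plain_bolt_mid in the frame of insert_blue between -0.022 and 0.022 m and z of plain_bolt_mid in the frame of insert_blue between 0.021 and 0.031 m and x of red_marker_mid in the frame of insert_yellow between -0.017 and 0.017 m and y of red_marker_mid in the frame of insert_yellow between -0.027 and 0.027 m and z of red_marker_mid in the frame of insert_yellow between 0.0075 and 0.0155 m and x of punch_mid in the frame of insert_green between -0.025 and 0.025 m and y of punch_mid in the frame of insert_green between -0.031 and 0.031 m and z of punch_mid in the frame of insert_green between 0.004 and 0.012 m and distance of each of black_marker_mid, chisel_mid from where it was at the start of the episode below 0.02 m); the robot touches nothing.
It fails at once if the black marker is disturbed (moved more than 20 mm) (distance of black_marker_mid from where it was at the start of the episode above 0.02 m).
It fails at once if the cold chisel is disturbed (moved more than 20 mm) (distance of chisel_mid from where it was at the start of the episode above 0.02 m).
It also fails if it takes over 112 s, if anything falls off the work surface, if the arm or the gripper's body presses on something with over 40 N, if the wrist force passes 120 N, or if a joint passes its speed limit or range.

## Robot

A 6-joint arm with a two-finger parallel gripper is mounted at the origin on a cart in front of the work surface, level with it; the furniture and walls round the work are solid. World frame = base frame: x ahead of the robot, y to its left, z up, the work surface at z = 0. Lengths are in mm, angles in degrees, forces in N, time in s.
With the tool pointing down it reaches from about 300 to 850 mm from the base axis. Payload 4.2 kg.
Tool frame: the origin (TCP) lies on the centre line of the jaws, within the pads' length; the fingertips stand 14 mm ahead of it and the grasp point (between the pads) lies 5 mm behind it (env.finger_overhang is the z of the fingertips in the tool frame, in mm); z points along the fingers, y is the line along which they close (so a half turn about z gives the same grasp; the last joint's range is limited). The gripper opens to 91 mm and grips with 3 to 60 N. Pads are 32 mm wide; open, the fingers measure 118 mm over their backs; the gripper's body (76 mm by 178 mm) begins 60 mm behind the grasp point.
Start: joints at [-65.317, 18.312, 89.639, -0, 72.044, -1.146], TCP at [250.526, -517.574, 189.376] pointing down, gripper open.
Joint ranges: [-177.97, 177.97], [-48.28, 115.42], [12.27, 149.76], [-77.06, 257.06], [2.81, 150.46], [-146.56, 146.56]. Speed limits (degrees/s): [147.25, 147.25, 180, 180, 180, 180].

## Interface

Orientations are given as [roll, pitch, yaw] about the fixed x, y, z axes, in that order (R = Rz(yaw) Ry(pitch) Rx(roll)).
In Python, from workcell import sensors, viewer, env gives the robot as it stands. The module is installed in compiled form; this text tells all that it offers.
- The arm moves only by the tool step_arm, never from a script. Its argument "plan" is one flat list of numbers, 6 for each row, row after row: the shift along the tool's x, y, z in cm, then the turn, a rotation vector about the tool's x, y, z in rad. In form: [x, y, z, wx, wy, wz, x, y, z, wx, wy, wz, ...]. A call has 1 to 5 rows; each row shifts and turns the commanded pose from where the row before left it, along the tool's axes as they then stand; what a row does not reach is not made up. A row lasts 1/12 s, in which the tool goes at most 41.7 mm and 7.16 degrees, less where a joint would pass 70% of its speed; a pose out of reach is approached as far as the arm can. A call is refused whole if a number of a shift passes 4.17 or a number of a turn 0.125, either way. A call with a gripper value outside its range is refused whole. "hand" is the finger opening in cm, from 0 to 9.12, set as the call begins (left out, the last holds). The fingers move at their own pace and stop on an object; "newtons" is the grip in N (left out, the last holds). Time passes only in rows, so rows that do not move let the fingers close. It gives the time, the measured TCP pose, the force, the opening and the grip force at its end, in the units of the state.
- sensors.state(): the state, without advancing time (a new reading comes with each control period).
- viewer.grab_frame(name): name is "scene" or "top"; returns a dict with "img" (400x640x3 uint8, red, green, blue), "fx", "fy", "cx", "cy" (pixels), "k1" (the pictures are not rectified: a ray, as slopes to the right and down, at radius r is drawn at 1 + k1 r^2 times it, then the intrinsics apply), "position" and "attitude" of the camera in the world. Camera axes: x right, y down, z forward; pixel columns grow to the right and rows downward; lengths in mm; the calibration is good to about 2 mm. A picture is of the moment at which its call begins. There is no depth.
- env.job_done(): hands the job in; it is judged then, once.
Trained networks look in a picture, given as the dict that the camera call returned (one of the last four; its "shot" number tells which), for a name from the list of things; names that differ only in an ending like _2 or _b are one class to them, and where a whole thing is asked for, a point or a joint stands for the part that bears it (a point fixed in the world has none). Each returns a list of dicts, best first, with "score" (0 to 1); they miss things now and then, are a little off and sometimes report something else, mostly with a low value. They report only what shows in the picture. A call takes as long as a camera call.
- viewer.boxes_of(name, picture): "location" ([column, row] in pixels, amid what is visible of it).
- viewer.pinpoint(name, picture): "location" ([column, row] in pixels: a listed point, or the origin of a listed thing).
The state is a dict: "time_s": time; "qpos": joint angles; "qvel": joint speeds; "effort": joint torques, N m; "ee_pos": TCP position; "ee_rot": TCP orientation; "force": force on the tool from outside, world axes, zero at the start; "torque": the same for the moment, N m; "gripper_width": finger opening in mm; "gripper_force": force on a finger pad.
Only numpy, scipy, OpenCV 4.12 (cv2) and the standard library are available. Lean on these libraries where they do the work, as an engineer would, in place of code of your own. Each camera call takes 0.05 s, during which the arm holds its last target. There are 200 camera calls.

## Working session

There is one attempt and no reset: what is moved stays moved. The work goes in short steps, Python scripts to look and compute and a tool call to move; the robot and the scene stay as the last step left them, time stands still between calls to the robot, and variables do not carry over. Pictures are saved under pics/ and viewed, at most 14 in all, crops included, and the job is handed in when it is done.

Besides the shell and the picture viewer there is one more tool, called after "Request:" as a command line: name --argument value ..., lists and objects as JSON in quotes. step_arm: Moves the arm, as the interface text tells. Its arguments: {"type":"object","properties":{"plan":{"type":"array","items":{"type":"number"}},"hand":{"type":"number"},"newtons":{"type":"number"}},"required":["plan"]}

```bash
mkdir -p pics; cat > h.py <<'E'
import numpy as np, cv2
from scipy.spatial.transform import Rotation as Ro
from workcell import sensors, viewer, env
def Rm(a): 
    a=np.array(a,float)
    return a if a.shape==(3,3) else Ro.from_euler('xyz',a,degrees=True).as_matrix()
def ray(f,px):
    K=np.array([[f['fx'],0,f['cx']],[0,f['fy'],f['cy']],[0,0,1.]])
    d=(np.array(px,float)-[f['cx'],f['cy']])/[f['fx'],f['fy']]
    u=d.copy()
    for _ in range(30): u=d/(1+f['k1']*(u@u))
    return Rm(f['attitude'])@np.array([u[0],u[1],1])
def at(f,px,z):
    r=ray(f,px);p=np.array(f['position'],float);return (p+r*(z-p[2])/r[2])
def proj(f,P):
    c=Rm(f['attitude']).T@(np.array(P,float)-f['position']);u=c[:2]/c[2];u=u*(1+f['k1']*(u@u))
    return u*[f['fx'],f['fy']]+[f['cx'],f['cy']]
Z=dict(nut_bolt_mid=30,plain_bolt_mid=23,red_marker_mid=8.5,punch_mid=5,black_marker_mid=8.5,chisel_mid=8,insert_red=4,insert_blue=4,insert_yellow=4,insert_green=4)
E
python3 - <<'E'
from h import *
print(sensors.state(), env.finger_overhang)
for n in ['scene','top']:
    f=viewer.grab_frame(n); cv2.imwrite(f'pics/{n}0.png',f['img'][:,:,::-1])
    print(n,{k:v for k,v in f.items() if k!='img'})
    for k,z in Z.items():
        print(k,[(np.round(d['location']).tolist(),round(d['score'],2),np.round(at(f,d['location'],z)[:2]).tolist()) for d in viewer.pinpoint(k,f)[:3]])
E
```

```text
{'time_s': 0.0, 'qpos': array([-6.53153315e+01,  1.83512110e+01,  8.97083769e+01, -5.82153176e-04,
        7.20418444e+01, -1.14576007e+00]), 'qvel': array([-0.02538108,  0.18284289, -0.0387478 ,  0.06669279, -0.05007586,
       -0.03010149]), 'effort': array([ 7.28920968e-04, -4.12468421e+01, -2.31972885e+01,  7.27319601e-02,
        4.57161048e-02, -1.52920456e-04]), 'ee_pos': array([ 250.29962648, -517.04581473,  188.51126539]), 'ee_rot': array([-1.79898577e+02, -1.47487172e-03,  2.58306073e+01]), 'force': array([-0.4189476 ,  0.04109174,  0.28800118]), 'torque': array([0.02348168, 0.03520273, 0.06649234]), 'gripper_force': 0.0, 'gripper_width': 91.420019338167} 14.0
scene {'fx': 399.5090335253533, 'fy': 399.5090335253533, 'cx': 319.1855940751468, 'cy': 200.99359713035807, 'k1': 0.017432029180692473, 'position': array([198.67079181, 526.45336435, 754.22341008]), 'attitude': array([-135.36104651,   -1.13104054, -143.18088406]), 'shot': 1}
nut_bolt_mid [([386.0, 188.0], 0.42, [505.0, -203.0])]
plain_bolt_mid [([357.0, 170.0], 0.5, [612.0, -224.0])]
red_marker_mid [([323.0, 204.0], 0
[... 599 characters left out ...]
'attitude': array([-176.29244441,    1.14458354,  -88.80468841]), 'shot': 2}
nut_bolt_mid [([381.0, 230.0], 0.53, [493.0, -198.0])]
plain_bolt_mid [([241.0, 260.0], 0.58, [393.0, 213.0]), ([394.0, 187.0], 0.51, [618.0, -236.0])]
red_marker_mid [([336.0, 188.0], 0.49, [614.0, -66.0])]
punch_mid [([436.0, 244.0], 0.63, [452.0, -364.0])]
black_marker_mid [([327.0, 249.0], 0.54, [430.0, -40.0])]
chisel_mid [([333.0, 142.0], 0.9, [754.0, -53.0])]
insert_red [([238.0, 259.0], 0.76, [396.0, 225.0])]
insert_blue [([236.0, 234.0], 0.98, [471.0, 233.0])]
insert_yellow [([228.0, 183.0], 0.55, [625.0, 266.0])]
insert_green [([233.0, 209.0], 0.83, [545.0, 246.0]), ([379.0, 226.0], 0.54, [501.0, -195.0])]
```

View pics/scene0.png

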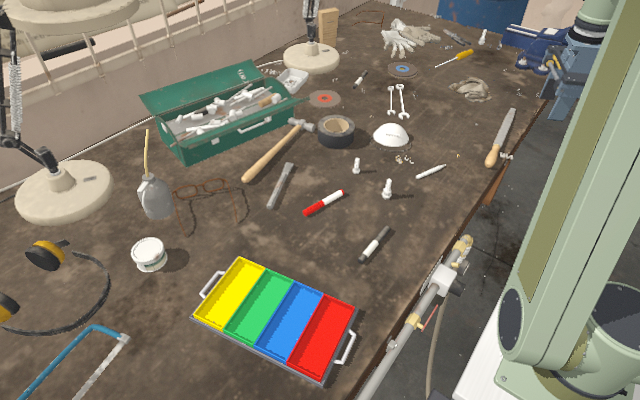

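View pics/top0.png

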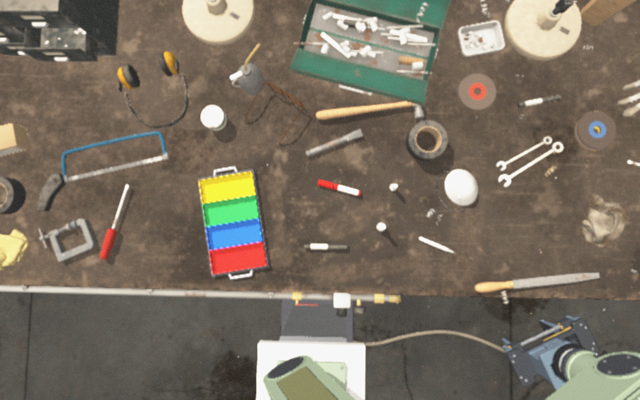

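The scene view shows the red marker at (323,203), nut bolt (387,188), plain bolt (357,166), punch (431,172), black marker (375,243) and chisel (280,186). The top view shows the carrier at (233,222), with yellow farthest, then green, blue and red nearest. Next I'll measure these more finely by segmentation.

```bash
cat > m.py <<'E'
from h import *
f=viewer.grab_frame('top'); s=viewer.grab_frame('scene')
def mask(f,c):
    h=cv2.cvtColor(f['img'],cv2.COLOR_RGB2HSV).astype(int);H,S,V=h[...,0],h[...,1],h[...,2]
    return dict(red=((H<8)|(H>172))&(S>150)&(V>100),blue=(H>100)&(H<120)&(S>120)&(V>120),green=(H>60)&(H<85)&(S>120)&(V>110),yellow=(H>22)&(H<35)&(S>150)&(V>150),bright=(S<60)&(V>150))[c].astype(np.uint8)
def blob(f,c,near,R=40):
    m=mask(f,c);m=cv2.morphologyEx(m,cv2.MORPH_CLOSE,np.ones((3,3)))if c!='bright' else m
    w=np.zeros_like(m);cv2.circle(w,tuple(int(v) for v in near),R,1,-1);m&=w
    n,l,st,ce=cv2.connectedComponentsWithStats(m);i=1+np.argmax(st[1:,4]);ys,xs=np.nonzero(l==i)
    return np.c_[xs,ys].astype(np.float32)
def rect(f,p,z):
    P=np.array([at(f,q,z)[:2] for q in p],np.float32);return cv2.minAreaRect(P)
if __name__=='__main__':
  for g,L in((f,dict(yellow=(228,187),green=(231,212),blue=(235,235),red=(238,259))),(s,dict(yellow=(232,292),green=(261,309),blue=(292,322),red=(323,339)))):
    for c,n in L.items(): print(c,np.round(np.concatenate([np.ravel(v) for v in rect(g,blob(g,c,n,70 if g is s else 45),20)]),1))
  for g,n1,n2 in((f,(336,187),(436,244)),(s,(323,203),(431,172))):
    r=blob(g,'red',n1,25);b=blob(g,'bright',n1,25);p=blob(g,'bright',n2,20)
    for nm,q,z in(('cap',r,9),('barrel',b,9),('all',np.r_[r,b],9),('punch',p,5)): print(nm,np.round(np.concatenate([np.ravel(v) for v in rect(g,q,z)]),1))
  a=cv2.resize(f['img'][170:265,310:460],None,fx=5,fy=5,interpolation=cv2.INTER_CUBIC)
  b=cv2.resize(s['img'][150:265,300:450],None,fx=5,fy=5,interpolation=cv2.INTER_CUBIC)
  cv2.imwrite('pics/c1.png',a[:,:,::-1]);cv2.imwrite('pics/c2.png',b[:,:,::-1])
E
python3 m.py
```

```text
yellow [610.4 263.9  71.2 163.4  10.8]
green [538.7 250.4  66.5 162.5  10.6]
blue [471.9 237.8  66.5 163.6  10.7]
red [399.9 224.3  69.8 163.3  10.5]
yellow [610.2 263.1  74.  167.2  11.1]
green [539.2 250.2  73.  166.7  10.7]
blue [470.9 237.3  72.3 167.1  11.2]
red [400.2 224.   72.2 166.7  10.6]
cap [625.1 -37.2  59.7  19.5  75.1]
barrel [610.5 -99.7  63.5  20.7  75.8]
all [617.9 -69.5 125.7  20.8  76.1]
punch [ 451.3 -365.1  114.9   14.9   68.5]
cap [625.6 -42.2  67.5  23.3  74.7]
barrel [ 610.  -106.    65.7   21.7   76.3]
all [617.7 -73.6 132.3  23.4  75.5]
punch [ 452.3 -369.5  114.4   15.4   68.3]
```

View pics/c1.png

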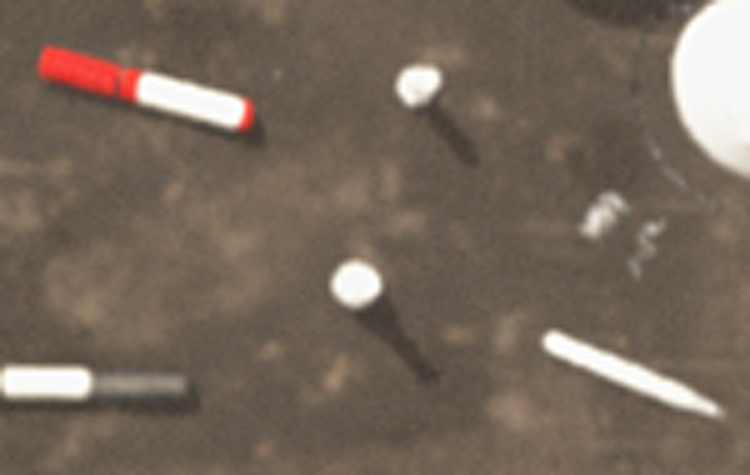

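View pics/c2.png

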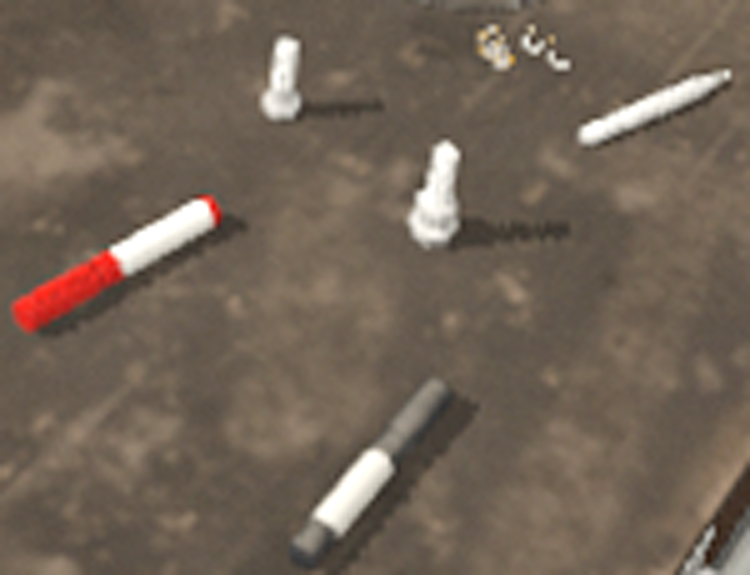

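Both bolts stand upright. The marker is near (618,-71) with its axis at 76°, the punch near (452,-367) with its axis at 68°, and the inserts run lengthwise at about 100.7°. Next I'll locate the bolts and write a planning helper.

```bash
cat >> h.py <<'E'
def plan(*wps,step=3.6,tstep=0.12,start=None):
    """wps: (x,y,z,yaw) mm/deg; prints rows, chunked by 5, from the present pose"""
    st=sensors.state() if start is None else None
    p=np.array(st['ee_pos']) if st else np.array(start[:3],float);R=Rm(st['ee_rot']) if st else Rm([180,0,start[3]])
    print('now',np.round(p,1),st and np.round(st['ee_rot'],2),st and round(st['time_s'],2))
    rows=[]
    for w in wps:
        T=Rm([180,0,w[3]]);d=np.array(w[:3])-p
        rv=Ro.from_matrix(R.T@T).as_rotvec()
        n=max(1,int(np.ceil(max(np.linalg.norm(d)/10/step,np.linalg.norm(rv)/tstep))))
        for i in range(n):
            left=n-i;g=np.array(w[:3])-p;rv=Ro.from_matrix(R.T@T).as_rotvec()
            a=np.r_[R.T@(g/left)/10,rv/left];a=np.round(a,3);a[:3]=np.round(a[:3],2)+0
            p=p+R@a[:3]*10;R=R@Ro.from_rotvec(a[3:]).as_matrix();rows.append(a+0)
    for i in range(0,len(rows),5): print([float(v) for v in np.concatenate(rows[i:i+5])])
def st():
    s=sensors.state();print(*[(k,np.round(s[k],2).tolist()) for k in('time_s','ee_pos','ee_rot','force','gripper_width','gripper_force')])
E
python3 - <<'E'
from m import *
from scipy.optimize import least_squares
for nm,a,b,H in(('nut',(381,227),(387,188),60),('plain',(394,187),(356,166),46)):
    pa=blob(f,'bright',a,9);pb=blob(s,'bright',b,14)
    print(nm,len(pa),len(pb),pa.mean(0),pb.mean(0),pa.min(0),pa.max(0),pb.min(0),pb.max(0))
    # fit axis position by silhouette of stacked cylinders
    seg=[(0,8,11.5),(8,H,6)]+([(15,25,11.5)] if H==60 else [])
    pts=np.array([[r*np.cos(t),r*np.sin(t),z] for z0,z1,r in seg for z in np.linspace(z0,z1,4) for t in np.linspace(0,6.28,24)])
    def sil(g,xy):
        S=8;o=np.array(proj(g,[*xy0,H/2]))-20
        m=np.zeros((40*S,40*S),np.uint8)
        for z0,z1,r in seg:
            q=np.array([(proj(g,[xy[0]+r*np.cos(t),xy[1]+r*np.sin(t),z])-o+.5)*S for z in(z0,z1) for t in np.linspace(0,6.28,24)])
            cv2.fillConvexPoly(m,cv2.convexHull(q.astype(np.int32)),1)
        y,x=np.nonzero(m);return np.array([x.mean(),y.mean()])/S-.5+o
    for g,p in((f,pa),(s,pb)):
        xy0=at(g,p.mean(0),H/2)[:2]
        r=least_squares(lambda v:sil(g,v)-p.mean(0),xy0,diff_step=0.005)
        print(np.round(r.x,1),np.round(sil(g,r.x)-p.mean(0),2))
plan((452,-366,100,68.4),(452,-366,60,68.4))
E
```

```text
nut 77 143 [380.77924 226.12987] [386.73425 189.10489] [376. 222.] [386. 230.] [381. 178.] [391. 198.]
[ 502.4 -199.5] [-0.01  0.  ]
[ 504.3 -206.1] [-0. -0.]
plain 60 94 [393.03333 186.21666] [356.      165.75533] [389. 183.] [397. 190.] [352. 157.] [359. 173.]
[ 622.9 -235.9] [-0.  0.]
[ 624.9 -242.4] [-0.  0.]
now [ 250.5 -517.6  189.4] [179.99   0.    25.83] 1.3
[3.09, -0.61, 1.12, 0.0, 0.0, -0.093, 3.14, -0.32, 1.12, 0.0, 0.0, -0.093, 3.15, -0.02, 1.12, 0.0, 0.0, -0.093, 3.14, 0.27, 1.12, 0.0, 0.0, -0.093, 3.1, 0.56, 1.11, 0.0, 0.0, -0.093]
[3.04, 0.84, 1.12, 0.0, 0.0, -0.093, 2.94, 1.12, 1.11, 0.0, 0.0, -0.092, 2.84, 1.38, 1.12, 0.0, 0.0, -0.093, 0.0, 0.0, 2.0, 0.0, 0.0, 0.0, 0.0, 0.0, 2.0, 0.0, 0.0, 0.0]
```

Request:
step_arm --plan '[3.09,-0.61,1.12,0,0,-0.093,3.14,-0.32,1.12,0,0,-0.093,3.15,-0.02,1.12,0,0,-0.093,3.14,0.27,1.12,0,0,-0.093,3.1,0.56,1.11,0,0,-0.093]' --hand 6 --newtons 30

```text
time_s: 1.72
ee_pos: [377.5, -422.0, 133.1]
ee_rot: [180.0, 0.0, 52.7]
force: [-0.8, 0.1, -1.4]
gripper_width: 61.5
gripper_force: 0.0
```

Request:
step_arm --plan '[3.04,0.84,1.12,0,0,-0.093,2.94,1.12,1.11,0,0,-0.092,2.84,1.38,1.12,0,0,-0.093,0,0,2,0,0,0,0,0,2,0,0,0]'

```text
time_s: 2.13
ee_pos: [454.0, -365.0, 59.8]
ee_rot: [179.9, 0.0, 68.6]
force: [-0.5, -0.5, -0.5]
gripper_width: 60.0
gripper_force: 0.0
```

```bash
python3 - <<'E'
from h import *
st(); f=viewer.grab_frame('scene');cv2.imwrite('pics/p1.png',cv2.resize(f['img'][90:210,350:510],None,fx=5,fy=5)[:,:,::-1])
plan((452,-367,30,68.4),(452,-367,16.5,68.4))
E
```

```text
('time_s', 2.13) ('ee_pos', [454.05, -365.0, 59.79]) ('ee_rot', [179.88, 0.04, 68.6]) ('force', [-0.49, -0.53, -0.46]) ('gripper_width', 60.04) ('gripper_force', 0.0)
now [ 450.8 -363.4   55.4] [-1.7963e+02 -1.2000e-01  6.8530e+01] 2.18
[-0.3, 0.26, 2.54, -0.006, -0.002, 0.002, 0.0, 0.0, 1.35, 0.0, 0.0, 0.0]
```

View pics/p1.png

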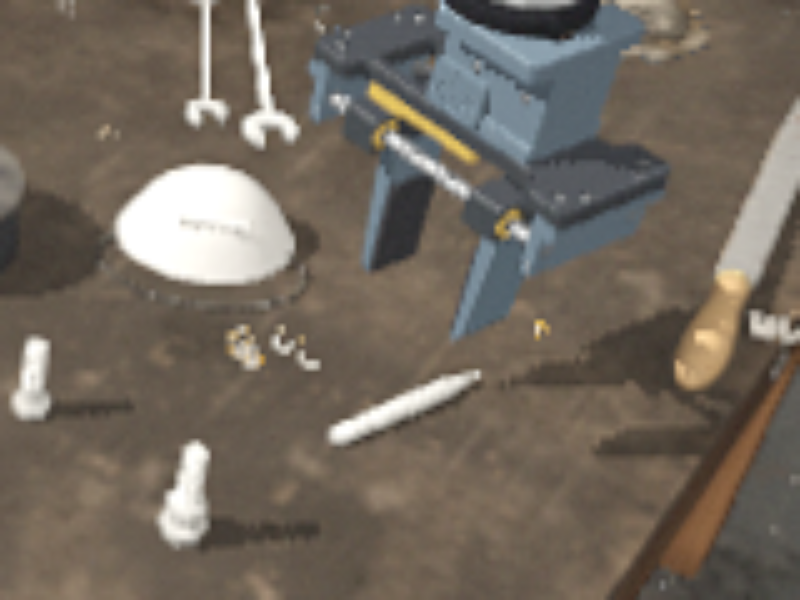

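The gripper hangs above and behind the punch, with its tips at about (433,151) and the punch at about (431,171). I'll let it settle and check the projection.

Request:
step_arm --plan '[0,0,0,0,0,0,0,0,0,0,0,0,0,0,0,0,0,0]'

```text
time_s: 2.43
ee_pos: [452.6, -366.9, 61.4]
ee_rot: [179.9, 0.1, 68.4]
force: [-0.2, -0.4, -0.6]
gripper_width: 60.1
gripper_force: 0.0
```

```bash
python3 - <<'E'
from h import *
st(); f=viewer.grab_frame('scene');p=sensors.state()['ee_pos'];print(proj(f,p+[0,0,-14]),proj(f,[452,-367,5]))
plan((452,-367,30,68.4),(452,-367,16,68.4))
E
```

```text
('time_s', 2.43) ('ee_pos', [452.57, -366.94, 61.35]) ('ee_rot', [179.86, 0.05, 68.36]) ('force', [-0.22, -0.41, -0.6]) ('gripper_width', 60.06) ('gripper_force', 0.0)
[433.17767688 159.399935  ] [430.04155341 170.99042574]
now [ 452.6 -367.    61.5] [1.7984e+02 5.0000e-02 6.8350e+01] 2.48
[-0.02, -0.06, 3.15, 0.003, 0.001, -0.001, 0.0, 0.0, 1.4, 0.0, 0.0, 0.0]
```

```bash
python3 - <<'E'
from h import *
S=sensors.state();p=S['ee_pos'];R=Rm(S['ee_rot']);P=[]
for n in('scene','top'):
    f=viewer.grab_frame(n);im=f['img'].copy();im=cv2.resize(im,None,fx=5,fy=5)
    for y in(-30,0,30):
        for x in(-16,16):
            for z in(14,-40):
                u=(proj(f,p+R@[x,y,z])+.5)*5-.5;cv2.circle(im,tuple(int(v) for v in u),3,(255,0,0) if z>0 else (0,255,0),-1)
    c=(proj(f,[452,-367,5])*5).astype(int)
    P.append(im[max(c[1]-350,0):c[1]+200,c[0]-200:c[0]+200])
cv2.imwrite('pics/p2.png',np.hstack(P)[:,:,::-1])
E
```

```text
(no output)
```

View pics/p2.png

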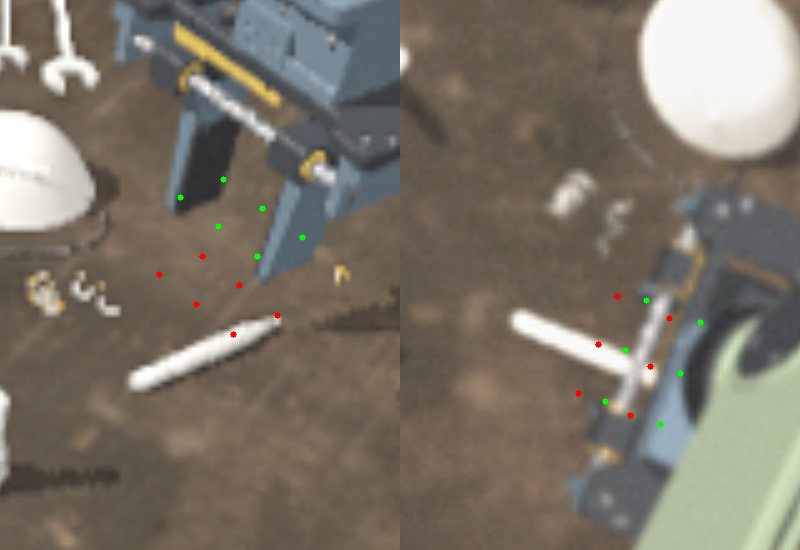

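The fingertips appear about 40 px (in the 5x crop) above the projected ones, so they look higher than stated or farther away. I'll descend partly and re-measure.

Request:
step_arm --plan '[0,0,1.5,0,0,0,0,0,1.5,0,0,0,0,0,0,0,0,0,0,0,0,0,0,0]'

```text
time_s: 2.92
ee_pos: [451.7, -366.0, 30.1]
ee_rot: [-180.0, -0.0, 68.4]
force: [0.1, 0.2, 0.0]
gripper_width: 59.9
gripper_force: 0.0
```

```bash
cat > ov.py <<'E'
from h import *
import sys
def ov(fn,c3,op=None):
    S=sensors.state();p=S['ee_pos'];R=Rm(S['ee_rot']);P=[];h=(op or S['gripper_width'])/2;st()
    for n in('scene','top'):
        f=viewer.grab_frame(n);im=cv2.resize(f['img'],None,fx=5,fy=5)
        for y in(-h,h):
            for x in(-16,16):
                for z in(14,-40):
                    u=(proj(f,p+R@[x,y,z])+.5)*5-.5;cv2.circle(im,tuple(int(v) for v in u),3,(255,0,0) if z>0 else (0,255,0),-1)
        c=(proj(f,c3)*5).astype(int);im=cv2.copyMakeBorder(im,400,400,400,400,cv2.BORDER_CONSTANT);c+=400
        P.append(im[c[1]-350:c[1]+200,c[0]-200:c[0]+200])
    cv2.imwrite('pics/'+fn,np.hstack(P)[:,:,::-1])
E
python3 -c "
from ov import *
ov('p3.png',[452,-367,5])"
```

```text
('time_s', 2.92) ('ee_pos', [451.65, -365.95, 30.05]) ('ee_rot', [-179.96, -0.01, 68.38]) ('force', [0.14, 0.15, 0.04]) ('gripper_width', 59.94) ('gripper_force', 0.0)
```

View pics/p3.png

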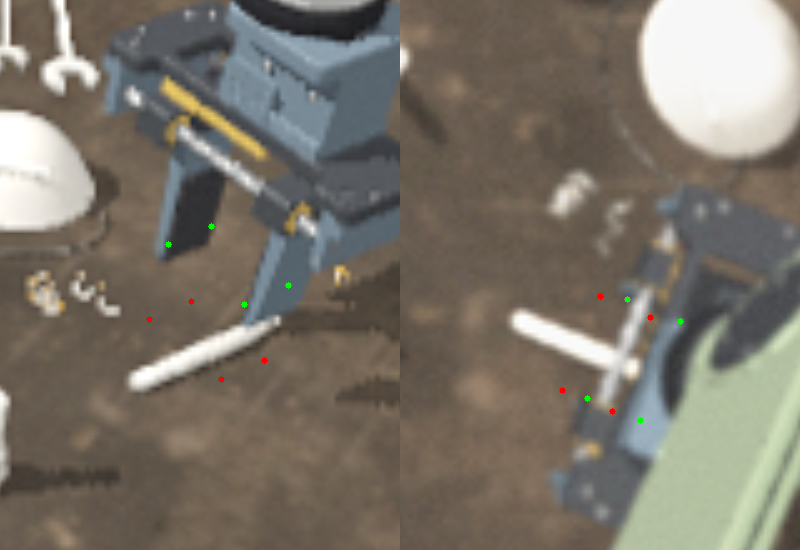

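The near fingertip sits at (250,325) in the left crop, while the prediction is (222,380). The shadow offset also suggests the tips are higher than modelled. I'll go to the nominal grasp height and look at the forces there.

Request:
step_arm --plan '[0,0,0.7,0,0,0,0,0,0.6,0,0,0,0,0,0,0,0,0,0,0,0,0,0,0]'

```text
time_s: 3.35
ee_pos: [451.7, -365.7, 16.5]
ee_rot: [-179.9, -0.0, 68.4]
force: [-0.1, 0.0, -0.0]
gripper_width: 59.9
gripper_force: 0.0
```

```bash
python3 -c "
from ov import *
ov('p4.png',[452,-367,5])"
```

```text
('time_s', 3.35) ('ee_pos', [451.71, -365.68, 16.54]) ('ee_rot', [-179.95, -0.02, 68.4]) ('force', [-0.09, 0.0, -0.05]) ('gripper_width', 59.88) ('gripper_force', 0.0)
```

View pics/p4.png

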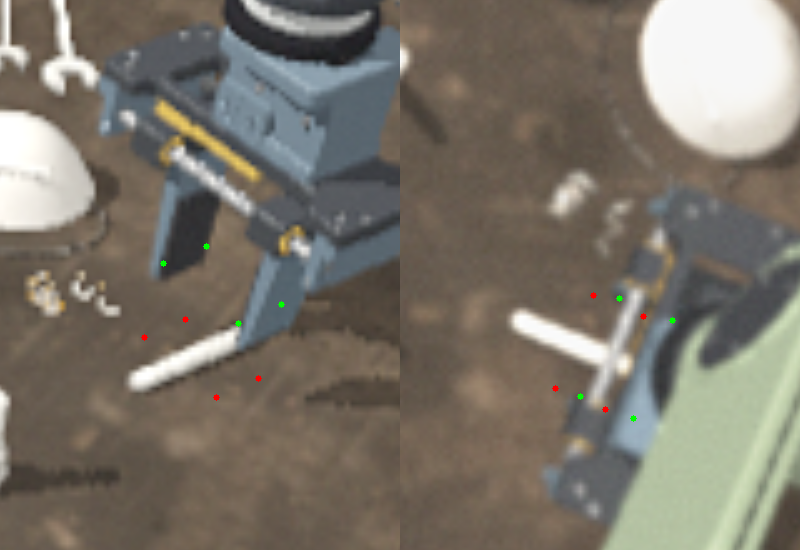

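No contact at the stated 2.5 mm tip height, and the image still shows the tips about 30 mm up with the shadow apart from the finger. I'll descend in small steps and watch the force.

Request:
step_arm --plan '[0,0,0.3,0,0,0,0,0,0,0,0,0]'

```text
time_s: 3.62
ee_pos: [451.9, -365.8, 13.7]
ee_rot: [-180.0, -0.0, 68.4]
force: [-0.4, 0.3, 1.7]
gripper_width: 60.3
gripper_force: 0.0
```

Request:
step_arm --plan '[0,0,0.2,0,0,0,0,0,0,0,0,0]'

```text
time_s: 3.78
ee_pos: [451.8, -365.8, 11.6]
ee_rot: [-180.0, -0.0, 68.4]
force: [0.5, 0.3, -0.0]
gripper_width: 60.3
gripper_force: 0.0
```

Request:
step_arm --plan '[0,0,0.4,0,0,0,0,0,0,0,0,0]'

```text
time_s: 3.95
ee_pos: [451.7, -365.7, 7.3]
ee_rot: [-179.9, -0.0, 68.4]
force: [0.1, -0.0, 0.2]
gripper_width: 60.0
gripper_force: 0.0
```

Request:
step_arm --plan '[0,0,0.4,0,0,0,0,0,0,0,0,0]'

```text
time_s: 4.12
ee_pos: [451.6, -365.6, 3.2]
ee_rot: [-179.9, -0.0, 68.4]
force: [-0.3, -0.4, 0.4]
gripper_width: 60.0
gripper_force: 0.0
```

```bash
python3 -c "
from ov import *
ov('p5.png',[452,-367,5])"
```

```text
('time_s', 4.12) ('ee_pos', [451.58, -365.64, 3.22]) ('ee_rot', [-179.93, -0.02, 68.4]) ('force', [-0.3, -0.37, 0.38]) ('gripper_width', 59.99) ('gripper_force', 0.0)
```

View pics/p5.png

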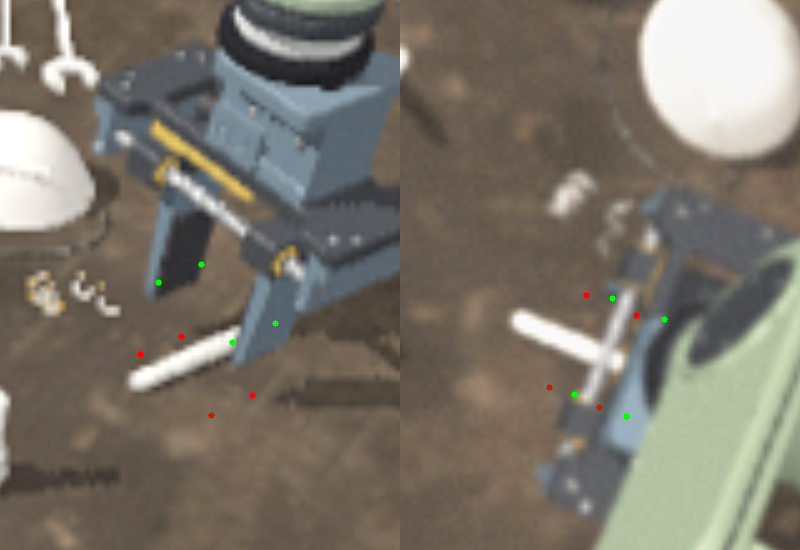

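The tips are still about 25 mm up, now with the near tip at (235,364) and its shadow at (275,405). So the reported z is biased by about 35 mm, while horizontally the fingers straddle the punch. I'll continue down by force to find the true surface.

Request:
step_arm --plan '[0,0,0.5,0,0,0,0,0,0.5,0,0,0,0,0,0,0,0,0]'

```text
time_s: 4.47
ee_pos: [451.3, -365.4, -7.2]
ee_rot: [-179.9, -0.0, 68.4]
force: [0.4, 0.6, -0.1]
gripper_width: 59.9
gripper_force: 0.0
```

Request:
step_arm --plan '[0,0,0.3,0,0,0,0,0,0,0,0,0]'

```text
time_s: 4.63
ee_pos: [451.7, -365.7, -9.6]
ee_rot: [-180.0, -0.0, 68.4]
force: [0.3, 0.7, -0.1]
gripper_width: 60.2
gripper_force: 0.0
```

Request:
step_arm --plan '[0,0,0.3,0,0,0,0,0,0,0,0,0]'

```text
time_s: 4.8
ee_pos: [451.8, -365.8, -12.5]
ee_rot: [-180.0, -0.0, 68.4]
force: [0.5, -0.1, -0.1]
gripper_width: 59.8
gripper_force: 0.0
```

Request:
step_arm --plan '[0,0,0.3,0,0,0,0,0,0,0,0,0]'

```text
time_s: 4.97
ee_pos: [451.8, -365.7, -15.5]
ee_rot: [-180.0, -0.0, 68.4]
force: [0.8, -0.0, -0.4]
gripper_width: 60.2
gripper_force: 0.0
```

Request:
step_arm --plan '[0,0,0.2,0,0,0,0,0,0,0,0,0]'

```text
time_s: 5.13
ee_pos: [451.8, -365.9, -17.3]
ee_rot: [-180.0, -0.0, 68.4]
force: [0.4, -0.5, 0.9]
gripper_width: 59.9
gripper_force: 0.0
```

Request:
step_arm --plan '[0,0,0.2,0,0,0,0,0,0,0,0,0]'

```text
time_s: 5.3
ee_pos: [451.8, -365.8, -19.3]
ee_rot: [-180.0, -0.0, 68.4]
force: [0.5, 0.0, 0.3]
gripper_width: 60.1
gripper_force: 0.0
```

```bash
python3 -c "
from ov import *
ov('p6.png',[452,-367,5])"
```

```text
('time_s', 5.3) ('ee_pos', [451.84, -365.85, -19.3]) ('ee_rot', [-179.98, -0.0, 68.4]) ('force', [0.55, 0.04, 0.33]) ('gripper_width', 60.08) ('gripper_force', 0.0)
```

View pics/p6.png

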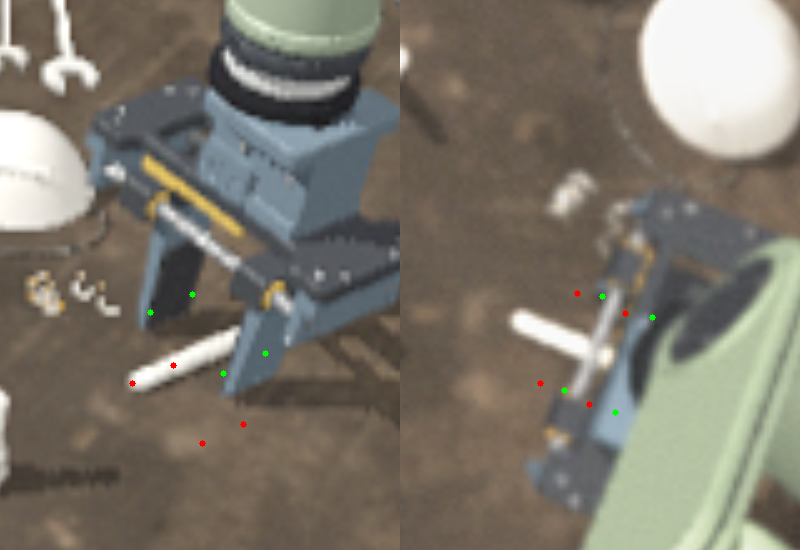

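Now the near tip at (225,397) almost meets its shadow at (235,400), so the tips are about 3 mm above the bench. Reported z is about 36 mm too low, and the fingers straddle the punch. I'll lower 1 mm and close.

Request:
step_arm --plan '[0,0,0.1,0,0,0,0,0,0,0,0,0]'

```text
time_s: 5.57
ee_pos: [452.0, -365.9, -20.1]
ee_rot: [-180.0, 0.0, 68.4]
force: [0.8, 0.4, 0.4]
gripper_width: 60.0
gripper_force: 0.0
```

Request:
step_arm --plan '[0,0,0,0,0,0,0,0,0,0,0,0,0,0,0,0,0,0,0,0,0,0,0,0,0,0,0,0,0,0]' --hand 0 --newtons 25

```text
time_s: 5.98
ee_pos: [452.0, -366.0, -20.0]
ee_rot: [180.0, 0.0, 68.4]
force: [-0.3, -0.1, -0.7]
gripper_width: 29.1
gripper_force: 0.0
```

Request:
step_arm --plan '[0,0,0,0,0,0,0,0,0,0,0,0,0,0,0,0,0,0,0,0,0,0,0,0,0,0,0,0,0,0]'

```text
time_s: 6.4
ee_pos: [452.0, -365.9, -20.1]
ee_rot: [-180.0, 0.0, 68.4]
force: [-0.6, -0.4, 0.1]
gripper_width: 9.5
gripper_force: 25.0
```

Punch gripped: width 9.5 mm at 25 N. Next I'll lift and carry it to green.

```bash
python3 -c "
from h import *
plan((452,-366,-5,68.4),(452,-366,75,68.4),(539,250,75,100.7),(539,250,40,100.7))"
```

```text
now [ 452.  -365.9  -20.1] [-180.     0.    68.4] 6.4
[0.0, 0.0, -1.51, 0.0, 0.0, 0.0, 0.0, 0.0, -2.66, 0.0, 0.0, 0.0, 0.0, 0.0, -2.67, 0.0, 0.0, 0.0, 0.0, 0.0, -2.67, 0.0, 0.0, 0.0, 3.36, -0.81, 0.0, 0.0, 0.0, -0.031]
[3.38, -0.71, 0.0, 0.0, 0.0, -0.031, 3.4, -0.6, 0.0, 0.0, 0.0, -0.031, 3.42, -0.49, 0.0, 0.0, 0.0, -0.031, 3.43, -0.39, 0.0, 0.0, 0.0, -0.031, 3.44, -0.28, 0.0, 0.0, 0.0, -0.031]
[3.45, -0.18, 0.0, 0.0, 0.0, -0.031, 3.46, -0.07, 0.0, 0.0, 0.0, -0.032, 3.46, 0.04, 0.0, 0.0, 0.0, -0.031, 3.45, 0.15, 0.0, 0.0, 0.0, -0.032, 3.45, 0.26, 0.0, 0.0, 0.0, -0.031]
[3.44, 0.37, 0.0, 0.0, 0.0, -0.032, 3.42, 0.48, 0.0, 0.0, 0.0, -0.031, 3.41, 0.58, 0.0, 0.0, 0.0, -0.032, 3.39, 0.69, 0.0, 0.0, 0.0, -0.031, 3.36, 0.8, 0.0, 0.0, 0.0, -0.032]
[3.33, 0.9, 0.0, 0.0, 0.0, -0.031, 3.31, 1.01, 0.0, 0.0, 0.0, -0.032, 0.0, 0.0, 3.5, 0.0, 0.0, 0.0]
```

Request:
step_arm --plan '[0,0,-1.5,0,0,0,0,0,-2.66,0,0,0,0,0,-2.67,0,0,0,0,0,-2.67,0,0,0,3.36,-0.81,0,0,0,-0.031]'

```text
time_s: 6.82
ee_pos: [460.5, -338.5, 80.5]
ee_rot: [179.2, 0.4, 70.0]
force: [0.9, -1.1, 1.0]
gripper_width: 9.8
gripper_force: 25.0
```

Request:
step_arm --plan '[3.38,-0.71,0,0,0,-0.031,3.4,-0.6,0,0,0,-0.031,3.42,-0.49,0,0,0,-0.031,3.43,-0.39,0,0,0,-0.031,3.44,-0.28,0,0,0,-0.031]'

```text
time_s: 7.23
ee_pos: [480.8, -159.2, 75.0]
ee_rot: [180.0, 0.0, 79.1]
force: [0.6, 0.2, -0.7]
gripper_width: 9.8
gripper_force: 25.0
```

Request:
step_arm --plan '[3.45,-0.18,0,0,0,-0.031,3.46,-0.07,0,0,0,-0.032,3.46,0.04,0,0,0,-0.031,3.45,0.15,0,0,0,-0.032,3.45,0.26,0,0,0,-0.031]'

```text
time_s: 7.65
ee_pos: [504.9, 12.1, 75.0]
ee_rot: [180.0, 0.0, 88.1]
force: [1.2, -0.7, -0.4]
gripper_width: 9.6
gripper_force: 25.0
```

Request:
step_arm --plan '[3.44,0.37,0,0,0,-0.032,3.42,0.48,0,0,0,-0.031,3.41,0.58,0,0,0,-0.032,3.39,0.69,0,0,0,-0.031,3.36,0.8,0,0,0,-0.032]'

```text
time_s: 8.07
ee_pos: [529.1, 183.3, 74.9]
ee_rot: [180.0, 0.0, 97.2]
force: [0.9, -1.3, -0.4]
gripper_width: 9.8
gripper_force: 25.0
```

Request:
step_arm --plan '[3.33,0.9,0,0,0,-0.031,3.31,1.01,0,0,0,-0.032,0,0,0,0,0,0,0,0,0,0,0,0,0,0,0,0,0,0]'

```text
time_s: 8.48
ee_pos: [538.4, 249.5, 74.5]
ee_rot: [-179.9, 0.0, 100.7]
force: [-0.3, -0.3, 0.0]
gripper_width: 9.4
gripper_force: 25.0
```

```bash
python3 -c "
from ov import *
ov('p7.png',[539,250,30])"
```

```text
('time_s', 8.48) ('ee_pos', [538.42, 249.52, 74.54]) ('ee_rot', [-179.93, 0.05, 100.74]) ('force', [-0.28, -0.31, 0.03]) ('gripper_width', 9.42) ('gripper_force', 25.0)
```

View pics/p7.png

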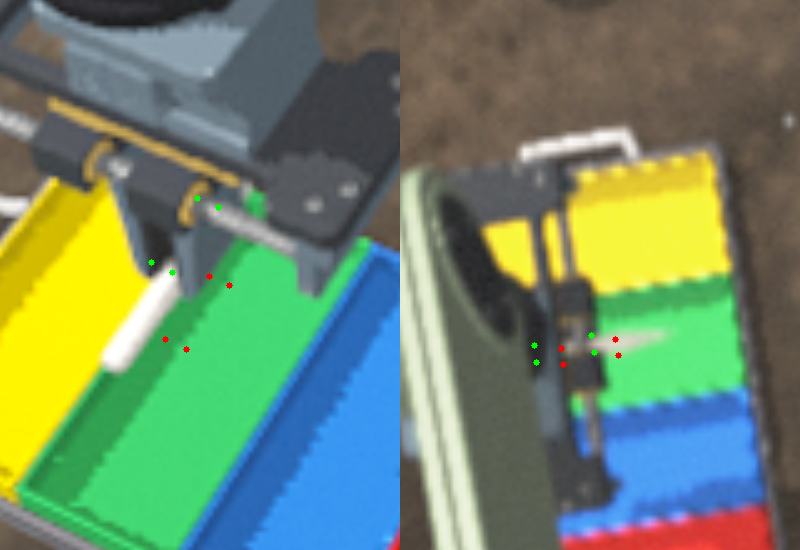

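The punch is held level over green: the left crop shows it running (115,365)–(175,275), and it lies within green's band in the top view. Lowering now.

Request:
step_arm --plan '[0.05,0,3.5,0,0,0,0,0,3.2,0,0,0,0,0,1.2,0,0,0,0,0,0,0,0,0,0,0,0,0,0,0]'

```text
time_s: 9.0
ee_pos: [538.8, 249.3, -4.2]
ee_rot: [-179.9, 0.0, 100.6]
force: [0.2, 0.6, -0.4]
gripper_width: 9.3
gripper_force: 25.0
```

Request:
step_arm --plan '[0,0,0.3,0,0,0,0,0,0,0,0,0,0,0,0,0,0,0]'

```text
time_s: 9.25
ee_pos: [539.7, 250.6, -5.8]
ee_rot: [179.9, -0.0, 100.7]
force: [-0.0, -0.4, -0.8]
gripper_width: 9.7
gripper_force: 25.0
```

Request:
step_arm --plan '[0,0,0.2,0,0,0,0,0,0,0,0,0,0,0,0,0,0,0]'

```text
time_s: 9.5
ee_pos: [539.0, 250.6, -8.8]
ee_rot: [180.0, 0.0, 100.7]
force: [0.1, -0.3, -0.5]
gripper_width: 9.5
gripper_force: 25.0
```

Request:
step_arm --plan '[0,0,0.2,0,0,0,0,0,0,0,0,0,0,0,0,0,0,0]'

```text
time_s: 9.75
ee_pos: [538.8, 250.5, -11.2]
ee_rot: [-180.0, 0.0, 100.7]
force: [0.2, 0.4, -0.0]
gripper_width: 9.8
gripper_force: 25.0
```

Request:
step_arm --plan '[0,0,0.2,0,0,0,0,0,0,0,0,0,0,0,0,0,0,0]'

```text
time_s: 10.0
ee_pos: [538.8, 250.5, -13.2]
ee_rot: [-180.0, 0.0, 100.7]
force: [0.0, 0.5, -0.4]
gripper_width: 9.7
gripper_force: 25.0
```

Request:
step_arm --plan '[0,0,0.1,0,0,0,0,0,0,0,0,0,0,0,0,0,0,0]'

```text
time_s: 10.25
ee_pos: [539.0, 250.5, -13.6]
ee_rot: [180.0, 0.0, 100.7]
force: [-1.5, -0.4, 4.2]
gripper_width: 9.4
gripper_force: 25.0
```

Contact with the floor at -13.6, exactly as predicted from the bench pick, so the z bias is constant. Releasing, then on to the marker.

Request:
step_arm --plan '[0,0,0,0,0,0,0,0,0,0,0,0,0,0,0,0,0,0,0,0,0,0,0,0]' --hand 2.4

```text
time_s: 10.58
ee_pos: [538.8, 250.5, -14.3]
ee_rot: [-180.0, 0.0, 100.7]
force: [0.2, 0.0, -0.1]
gripper_width: 24.1
gripper_force: 0.0
```

Request:
step_arm --plan '[0,0,-1,0,0,0,0,0,-2,0,0,0,0,0,-3,0,0,0,0,0,-3,0,0,0,0,0,0,0,0,0]'

```text
time_s: 11.0
ee_pos: [542.9, 252.3, 82.7]
ee_rot: [179.3, -0.2, 100.7]
force: [1.1, 0.1, 0.4]
gripper_width: 23.5
gripper_force: 0.0
```

```bash
python3 -c "
from h import *
st()
plan((617.8,-71.5,70,75.8),(617.8,-71.5,-5,75.8),(617.8,-71.5,-19.5,75.8))"
```

```text
('time_s', 11.0) ('ee_pos', [542.93, 252.31, 82.7]) ('ee_rot', [179.31, -0.16, 100.71]) ('force', [1.07, 0.15, 0.39]) ('gripper_width', 23.53) ('gripper_force', 0.0)
now [542.9 252.3  82.7] [ 1.7931e+02 -1.6000e-01  1.0071e+02] 11.0
[-3.32, 0.13, 0.12, 0.001, -0.001, 0.043, -3.31, 0.28, 0.12, 0.001, 0.0, 0.044, -3.3, 0.42, 0.12, 0.001, -0.001, 0.043, -3.28, 0.56, 0.13, 0.001, 0.0, 0.044, -3.25, 0.71, 0.12, 0.001, -0.001, 0.043]
[-3.21, 0.84, 0.13, 0.001, 0.0, 0.044, -3.17, 0.98, 0.13, 0.001, -0.001, 0.043, -3.13, 1.12, 0.13, 0.001, -0.001, 0.044, -3.08, 1.26, 0.13, 0.002, 0.0, 0.043, -3.02, 1.39, 0.12, 0.001, -0.001, 0.044]
[0.0, 0.0, 2.5, 0.0, 0.0, 0.0, 0.0, 0.0, 2.5, 0.0, 0.0, 0.0, 0.01, 0.0, 2.5, 0.0, 0.0, 0.0, 0.0, 0.0, 1.45, 0.0, 0.0, 0.0]
```

```bash
python3 -c "
from h import *
plan((617.8,-71.5,70,75.8),start=(538.9,250.5,76,100.7))"
```

```text
now [538.9 250.5  76. ] None None
[-3.31, 0.18, 0.06, 0.0, 0.0, 0.043, -3.3, 0.32, 0.06, 0.0, 0.0, 0.044, -3.28, 0.46, 0.06, 0.0, 0.0, 0.043, -3.26, 0.6, 0.06, 0.0, 0.0, 0.044, -3.23, 0.75, 0.06, 0.0, 0.0, 0.043]
[-3.2, 0.89, 0.06, 0.0, 0.0, 0.044, -3.15, 1.03, 0.06, 0.0, 0.0, 0.043, -3.1, 1.16, 0.06, 0.0, 0.0, 0.044, -3.05, 1.29, 0.06, 0.0, 0.0, 0.043, -3.0, 1.43, 0.06, 0.0, 0.0, 0.044]
```

Request:
step_arm --plan '[-3.31,0.18,0.06,0,0,0.043,-3.3,0.32,0.06,0,0,0.044,-3.28,0.46,0.06,0,0,0.043,-3.26,0.6,0.06,0,0,0.044,-3.23,0.75,0.06,0,0,0.043]' --hand 6

```text
time_s: 11.42
ee_pos: [578.5, 88.1, 73.4]
ee_rot: [180.0, -0.0, 88.2]
force: [-0.7, -0.0, -0.9]
gripper_width: 55.0
gripper_force: 0.0
```

Request:
step_arm --plan '[-3.2,0.89,0.06,0,0,0.044,-3.15,1.03,0.06,0,0,0.043,-3.1,1.16,0.06,0,0,0.044,-3.05,1.29,0.06,0,0,0.043,-3,1.43,0.06,0,0,0.044]'

```text
time_s: 11.83
ee_pos: [618.1, -73.2, 70.3]
ee_rot: [180.0, -0.0, 75.7]
force: [0.1, 0.6, 1.1]
gripper_width: 60.3
gripper_force: 0.0
```

Request:
step_arm --plan '[0,0,2,0,0,0,0,0,2,0,0,0,0,0,0,0,0,0,0,0,0,0,0,0,0,0,0,0,0,0]'

```text
time_s: 12.25
ee_pos: [618.5, -71.3, 31.0]
ee_rot: [179.9, -0.0, 75.8]
force: [1.0, -0.2, 0.7]
gripper_width: 59.8
gripper_force: 0.0
```

```bash
python3 - <<'E'
from m import *
st()
for nm,g,n in(('top',f,(336,187)),('scene',s,(323,203))):
    for c in('red','bright'):
        try: print(nm,c,np.round(np.concatenate([np.ravel(v) for v in rect(g,blob(g,c,n,25),9)]),1))
        except Exception as e: print(nm,c,e)
for g,n in((f,(231,212)),(s,(261,309))):
    p=blob(g,'bright',n,35); print(len(p),np.round(np.concatenate([np.ravel(v) for v in rect(g,p,12)]),1))
plan((617.8,-71.5,-5,75.8),(617.8,-71.5,-19.5,75.8))
E
```

```text
('time_s', 12.35) ('ee_pos', [618.92, -71.13, 31.46]) ('ee_rot', [179.85, -0.01, 75.84]) ('force', [-0.1, 0.6, 0.74]) ('gripper_width', 59.95) ('gripper_force', 0.0)
top red [ 597.4 -132.2    2.1    6.4   46.1]
top bright [655.4 -84.4 111.3  70.5  83.9]
scene red [625.6 -42.2  67.5  23.3  74.7]
scene bright [ 609.  -105.8   65.1   20.9   74.2]
148 [539.4 252.2  13.4 107.6  10.6]
271 [539.7 248.2  12.5 111.8  11. ]
now [618.9 -71.1  31.5] [ 1.7985e+02 -1.0000e-02  7.5840e+01] 12.35
[-0.03, -0.06, 1.82, 0.001, 0.0, 0.0, -0.04, -0.05, 1.83, 0.002, 0.0, 0.001, 0.0, 0.0, 1.45, 0.0, 0.0, 0.0]
```

The punch lies in green at (539.5,250) and is aligned. Now descend on the marker.

Request:
step_arm --plan '[0,0,1.8,0,0,0,0,0,1.8,0,0,0,0,0,0.8,0,0,0,0,0,0.5,0,0,0,0,0,0,0,0,0]'

```text
time_s: 12.77
ee_pos: [617.6, -71.3, -19.4]
ee_rot: [-180.0, 0.0, 75.8]
force: [-0.1, -0.4, 0.2]
gripper_width: 60.0
gripper_force: 0.0
```

Request:
step_arm --plan '[0,0,0,0,0,0,0,0,0,0,0,0,0,0,0,0,0,0,0,0,0,0,0,0,0,0,0,0,0,0]' --hand 0 --newtons 20

```text
time_s: 13.18
ee_pos: [618.2, -71.6, -18.5]
ee_rot: [179.9, -0.0, 75.8]
force: [0.1, -0.2, 0.5]
gripper_width: 29.6
gripper_force: 0.0
```

Request:
step_arm --plan '[0,0,0,0,0,0,0,0,0,0,0,0,0,0,0,0,0,0,0,0,0,0,0,0]'

```text
time_s: 13.52
ee_pos: [617.9, -71.5, -18.9]
ee_rot: [180.0, 0.0, 75.8]
force: [0.2, 0.2, 0.6]
gripper_width: 14.9
gripper_force: 20.0
```

```bash
python3 -c "
from h import *
st()
plan((617.8,-71.5,70,75.8),(610.5,263.5,65,100.7))"
```

```text
('time_s', 13.52) ('ee_pos', [617.93, -71.49, -18.92]) ('ee_rot', [179.99, 0.0, 75.79]) ('force', [0.23, 0.18, 0.56]) ('gripper_width', 14.9) ('gripper_force', 20.0)
now [617.9 -71.5 -18.9] [179.99   0.    75.79] 13.52
[0.0, 0.0, -2.96, 0.0, 0.0, 0.0, 0.0, -0.01, -2.97, 0.0, 0.0, 0.0, 0.0, 0.0, -2.96, 0.0, 0.0, 0.0, 3.23, -0.89, 0.05, 0.0, 0.0, -0.043, 3.26, -0.75, 0.05, 0.0, 0.0, -0.044]
[3.3, -0.61, 0.05, 0.0, 0.0, -0.043, 3.32, -0.47, 0.05, 0.0, 0.0, -0.044, 3.34, -0.32, 0.05, 0.0, 0.0, -0.043, 3.34, -0.18, 0.05, 0.0, 0.0, -0.044, 3.35, -0.03, 0.05, 0.0, 0.0, -0.043]
[3.35, 0.11, 0.05, 0.0, 0.0, -0.044, 3.34, 0.26, 0.05, 0.0, 0.0, -0.043, 3.32, 0.41, 0.04, 0.0, 0.0, -0.044]
```

Request:
step_arm --plan '[0,0,-2.96,0,0,0,0,0,-2.97,0,0,0,0,0,-2.96,0,0,0,3.23,-0.89,0.05,0,0,-0.043,3.26,-0.75,0.05,0,0,-0.044]'

```text
time_s: 13.93
ee_pos: [618.3, -5.3, 71.4]
ee_rot: [179.7, -0.0, 80.7]
force: [-0.3, 0.6, -1.3]
gripper_width: 15.1
gripper_force: 20.0
```

Request:
step_arm --plan '[3.3,-0.61,0.05,0,0,-0.043,3.32,-0.47,0.05,0,0,-0.044,3.34,-0.32,0.05,0,0,-0.043,3.34,-0.18,0.05,0,0,-0.044,3.35,-0.03,0.05,0,0,-0.043]'

```text
time_s: 14.35
ee_pos: [612.4, 164.6, 66.3]
ee_rot: [-180.0, 0.0, 93.3]
force: [-0.6, -0.7, -0.2]
gripper_width: 14.8
gripper_force: 20.0
```

Request:
step_arm --plan '[3.35,0.11,0.05,0,0,-0.044,3.34,0.26,0.05,0,0,-0.043,3.32,0.41,0.04,0,0,-0.044,0,0,0,0,0,0,0,0,0,0,0,0]'

```text
time_s: 14.77
ee_pos: [610.1, 265.1, 64.5]
ee_rot: [-180.0, 0.0, 100.9]
force: [-0.2, 0.3, -0.6]
gripper_width: 15.0
gripper_force: 20.0
```

```bash
python3 -c "
from ov import *
ov('p8.png',[610,263,30])
plan((610.5,263.5,-2,100.7),(610.5,263.5,-10,100.7))"
```

```text
('time_s', 14.77) ('ee_pos', [610.06, 265.14, 64.46]) ('ee_rot', [-179.98, 0.02, 100.88]) ('force', [-0.15, 0.26, -0.62]) ('gripper_width', 15.02) ('gripper_force', 20.0)
now [610.3 262.8  64.6] [-1.7995e+02  4.0000e-02  1.0071e+02] 14.87
[0.03, 0.02, 3.33, 0.0, 0.0, 0.0, 0.04, 0.02, 3.33, -0.001, 0.001, 0.0, 0.0, 0.0, 0.8, 0.0, 0.0, 0.0]
```

View pics/p8.png

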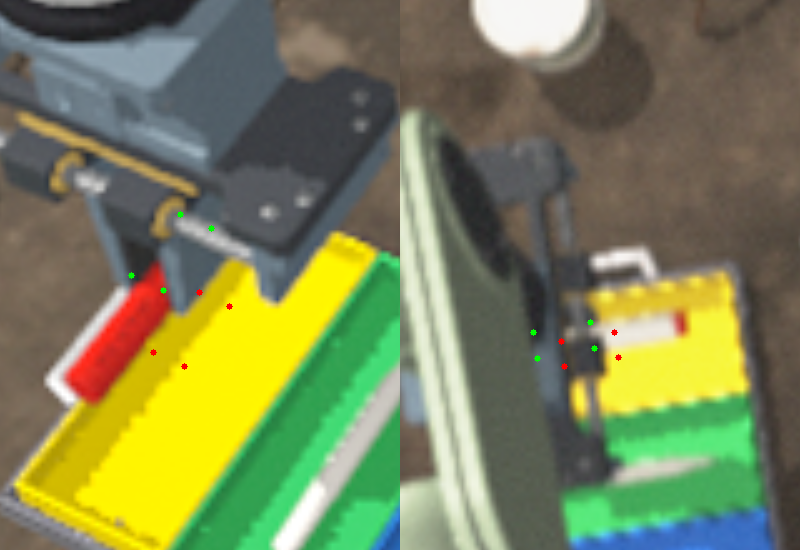

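The marker is held level over yellow, with its cap at (85,385) in the left crop and the white end at (680,320) in the top crop. The punch lies flat in green. Lowering.

Request:
step_arm --plan '[0.05,0,3.3,0,0,0,0,0,3.3,0,0,0,0,0,0.5,0,0,0,0,0,0,0,0,0,0,0,0,0,0,0]'

```text
time_s: 15.28
ee_pos: [611.3, 263.2, -5.2]
ee_rot: [179.9, -0.0, 100.6]
force: [-0.2, 0.1, 0.2]
gripper_width: 14.8
gripper_force: 20.0
```

Request:
step_arm --plan '[0,0,0.3,0,0,0,0,0,0,0,0,0,0,0,0,0,0,0]'

```text
time_s: 15.53
ee_pos: [611.3, 264.1, -7.6]
ee_rot: [179.9, -0.0, 100.7]
force: [-0.2, -0.6, 0.5]
gripper_width: 14.8
gripper_force: 20.0
```

Request:
step_arm --plan '[0,0,0.2,0,0,0,0,0,0,0,0,0,0,0,0,0,0,0]'

```text
time_s: 15.78
ee_pos: [610.5, 264.0, -10.9]
ee_rot: [180.0, 0.0, 100.7]
force: [0.4, 0.2, 0.5]
gripper_width: 14.7
gripper_force: 20.0
```

Request:
step_arm --plan '[0,0,0.1,0,0,0,0,0,0,0,0,0,0,0,0,0,0,0]'

```text
time_s: 16.03
ee_pos: [610.4, 263.9, -12.2]
ee_rot: [-180.0, 0.0, 100.7]
force: [-0.3, 1.2, 0.1]
gripper_width: 15.0
gripper_force: 20.0
```

Request:
step_arm --plan '[0,0,0.1,0,0,0,0,0,0,0,0,0,0,0,0,0,0,0]'

```text
time_s: 16.28
ee_pos: [610.6, 264.0, -12.4]
ee_rot: [180.0, -0.0, 100.7]
force: [-1.7, -0.6, 4.6]
gripper_width: 14.9
gripper_force: 20.0
```

Contact at the predicted height. Release, then go to the nutted bolt.

Request:
step_arm --plan '[0,0,0,0,0,0,0,0,0,0,0,0,0,0,0,0,0,0,0,0,0,0,0,0]' --hand 3

```text
time_s: 16.62
ee_pos: [610.4, 263.8, -13.5]
ee_rot: [-180.0, 0.0, 100.7]
force: [1.0, -0.6, -0.4]
gripper_width: 29.9
gripper_force: 0.0
```

Request:
step_arm --plan '[0,0,-1,0,0,0,0,0,-2,0,0,0,0,0,-3,0,0,0,0,0,-3,0,0,0,0,0,0,0,0,0]'

```text
time_s: 17.03
ee_pos: [614.6, 265.7, 84.4]
ee_rot: [179.3, -0.1, 100.7]
force: [0.5, 0.9, 1.7]
gripper_width: 30.1
gripper_force: 0.0
```

```bash
python3 -c "
from h import *
st()
plan((503.4,-203,78,90),start=(610.5,264,77.4,100.7))"
```

```text
('time_s', 17.03) ('ee_pos', [614.62, 265.66, 84.4]) ('ee_rot', [179.28, -0.15, 100.71]) ('force', [0.51, 0.91, 1.74]) ('gripper_width', 30.07) ('gripper_force', 0.0)
now [610.5 264.   77.4] None None
[-3.14, -1.37, 0.0, 0.0, 0.0, 0.013, -3.15, -1.33, 0.0, 0.0, 0.0, 0.013, -3.17, -1.29, 0.0, 0.0, 0.0, 0.013, -3.19, -1.25, 0.0, 0.0, 0.0, 0.013, -3.2, -1.21, -0.01, 0.0, 0.0, 0.013]
[-3.22, -1.16, -0.01, 0.0, 0.0, 0.014, -3.23, -1.12, 0.0, 0.0, 0.0, 0.013, -3.25, -1.08, -0.01, 0.0, 0.0, 0.014, -3.26, -1.03, 0.0, 0.0, 0.0, 0.013, -3.28, -0.99, -0.01, 0.0, 0.0, 0.014]
[-3.29, -0.94, 0.0, 0.0, 0.0, 0.013, -3.3, -0.9, -0.01, 0.0, 0.0, 0.014, -3.31, -0.85, 0.0, 0.0, 0.0, 0.013, -3.33, -0.81, -0.01, 0.0, 0.0, 0.014]
```

Request:
step_arm --plan '[-3.14,-1.37,0,0,0,0.013,-3.15,-1.33,0,0,0,0.013,-3.17,-1.29,0,0,0,0.013,-3.19,-1.25,0,0,0,0.013,-3.2,-1.21,-0.01,0,0,0.013]' --hand 6

```text
time_s: 17.45
ee_pos: [571.7, 95.8, 77.5]
ee_rot: [180.0, 0.0, 97.0]
force: [0.3, 0.1, 1.1]
gripper_width: 59.2
gripper_force: 0.0
```

Request:
step_arm --plan '[-3.22,-1.16,-0.01,0,0,0.014,-3.23,-1.12,0,0,0,0.013,-3.25,-1.08,-0.01,0,0,0.014,-3.26,-1.03,0,0,0,0.013,-3.28,-0.99,-0.01,0,0,0.014]'

```text
time_s: 17.87
ee_pos: [533.6, -71.2, 77.8]
ee_rot: [180.0, 0.0, 93.1]
force: [0.1, -0.2, 0.4]
gripper_width: 59.9
gripper_force: 0.0
```

Request:
step_arm --plan '[-3.29,-0.94,0,0,0,0.013,-3.3,-0.9,-0.01,0,0,0.014,-3.31,-0.85,0,0,0,0.013,-3.33,-0.81,-0.01,0,0,0.014,0,0,0,0,0,0]'

```text
time_s: 18.28
ee_pos: [502.7, -208.3, 78.1]
ee_rot: [179.9, 0.2, 89.7]
force: [0.2, -0.1, 0.4]
gripper_width: 60.1
gripper_force: 0.0
```

Request:
step_arm --plan '[0,0,0,0,0,0,0,0,0,0,0,0,0,0,0,0,0,0,0,0,0,0,0,0]'

```text
time_s: 18.62
ee_pos: [503.8, -201.9, 77.6]
ee_rot: [180.0, -0.0, 90.1]
force: [0.8, 0.7, 1.4]
gripper_width: 59.9
gripper_force: 0.0
```

```bash
python3 - <<'E'
from m import *
st()
for g,n in((f,(228,187)),(s,(232,292))):
    p=blob(g,'bright',n,40); print('marker white',len(p),np.round(np.concatenate([np.ravel(v) for v in rect(g,p,15)]),1))
    h=g['img']; m=mask(g,'red'); w=np.zeros_like(m);cv2.circle(w,n,42,1,-1);ys,xs=np.nonzero(m&w); 
    if len(xs): print('red',len(xs),np.round(np.concatenate([np.ravel(v) for v in rect(g,np.c_[xs,ys],15)]),1))
b=blob(s,'bright',(387,188),14);print(len(b),b.mean(0),b.min(0),b.max(0))
plan((503.4,-203,40,90),(503.4,-203,8.5,90))
E
```

```text
('time_s', 18.72) ('ee_pos', [503.82, -202.04, 77.6]) ('ee_rot', [180.0, -0.0, 90.1]) ('force', [0.69, -0.04, -0.18]) ('gripper_width', 59.87) ('gripper_force', 0.0)
marker white 149 [539.3 251.5  13.4 107.3  10.6]
red 59 [610.5 262.8   9.5 125.3  10.6]
marker white 258 [537.3 254.4  12.4 101.1  11. ]
red 208 [612.1 259.7  15.5 130.7  11. ]
143 [386.74127 189.10489] [381. 178.] [391. 198.]
now [ 503.8 -202.    77.6] [180.   -0.   90.1] 18.72
[-0.05, -0.02, 1.88, 0.0, 0.0, 0.001, -0.05, -0.02, 1.88, 0.0, 0.0, 0.001, 0.0, 0.0, 3.15, 0.0, 0.0, 0.0]
```

The marker and punch are both well placed. Descend around the bolt and grip.

Request:
step_arm --plan '[-0.1,-0.04,2,0,0,0,0,0,2,0,0,0,0,0,1.5,0,0,0,0,0,1.4,0,0,0,0,0,0,0,0,0]'

```text
time_s: 19.13
ee_pos: [501.3, -202.6, 6.0]
ee_rot: [-179.7, -0.1, 90.1]
force: [-0.3, 0.2, -0.3]
gripper_width: 60.0
gripper_force: 0.0
```

Request:
step_arm --plan '[0,0,0,0,0,0,0,0,0,0,0,0,0,0,0,0,0,0,0,0,0,0,0,0,0,0,0,0,0,0]' --hand 0 --newtons 30

```text
time_s: 19.55
ee_pos: [503.7, -204.3, 9.3]
ee_rot: [179.9, 0.0, 90.0]
force: [0.6, -0.6, -0.6]
gripper_width: 29.5
gripper_force: 0.0
```

Request:
step_arm --plan '[0,0,0,0,0,0,0,0,0,0,0,0,0,0,0,0,0,0,0,0,0,0,0,0,0,0,0,0,0,0]'

```text
time_s: 19.97
ee_pos: [503.3, -204.2, 8.7]
ee_rot: [180.0, 0.0, 90.0]
force: [-0.5, 0.3, 1.9]
gripper_width: 11.5
gripper_force: 30.0
```

```bash
python3 - <<'E'
from m import *
st()
b=blob(s,'bright',(387,188),16);print(len(b),b.mean(0),b.min(0),b.max(0))
plan((503.4,-203,85,90),(400,224,85,100.6))
E
```

```text
('time_s', 20.07) ('ee_pos', [503.27, -204.18, 8.7]) ('ee_rot', [179.98, 0.01, 90.0]) ('force', [-0.7, -0.04, 2.95]) ('gripper_width', 11.61) ('gripper_force', 30.0)
105 [385.66666 190.8    ] [381. 178.] [390. 198.]
now [ 503.3 -204.2    8.7] [1.7998e+02 1.0000e-02 9.0000e+01] 20.07
[0.04, 0.0, -2.54, 0.0, 0.0, 0.0, 0.04, 0.01, -2.54, 0.0, 0.0, 0.0, 0.04, 0.0, -2.55, 0.0, 0.0, 0.0, 3.28, -0.8, 0.0, 0.0, 0.0, -0.014, 3.3, -0.75, 0.0, 0.0, 0.0, -0.014]
[3.3, -0.7, 0.0, 0.0, 0.0, -0.014, 3.32, -0.66, 0.0, 0.0, 0.0, -0.014, 3.32, -0.61, 0.0, 0.0, 0.0, -0.014, 3.33, -0.56, 0.0, 0.0, 0.0, -0.014, 3.34, -0.52, 0.0, 0.0, 0.0, -0.014]
[3.35, -0.47, 0.0, 0.0, 0.0, -0.015, 3.35, -0.42, 0.0, 0.0, 0.0, -0.014, 3.36, -0.37, 0.0, 0.0, 0.0, -0.015, 3.36, -0.32, 0.0, 0.0, 0.0, -0.014, 3.37, -0.28, -0.01, 0.0, 0.0, -0.015]
[3.38, -0.22, 0.0, 0.0, 0.0, -0.014]
```

Request:
step_arm --plan '[0,0,-1,0,0,0,0,0,-2.2,0,0,0,0,0,-2.7,0,0,0,0,0,-1.7,0,0,0,2,-0.5,0,0,0,-0.014]' --newtons 45

```text
time_s: 20.48
ee_pos: [502.3, -187.5, 89.1]
ee_rot: [179.4, 0.3, 90.7]
force: [0.7, 0.0, -1.2]
gripper_width: 10.8
gripper_force: 45.0
```

Request:
step_arm --plan '[3.3,-0.75,0,0,0,-0.014,3.3,-0.7,0,0,0,-0.014,3.32,-0.66,0,0,0,-0.014,3.32,-0.61,0,0,0,-0.014,3.33,-0.56,0,0,0,-0.014]'

```text
time_s: 20.9
ee_pos: [457.7, -18.6, 85.1]
ee_rot: [180.0, 0.0, 94.8]
force: [0.6, -0.2, -0.4]
gripper_width: 11.0
gripper_force: 45.0
```

Request:
step_arm --plan '[3.34,-0.52,0,0,0,-0.014,3.35,-0.47,0,0,0,-0.015,3.35,-0.42,0,0,0,-0.014,3.36,-0.37,0,0,0,-0.015,3.36,-0.32,0,0,0,-0.014]'

```text
time_s: 21.32
ee_pos: [418.0, 145.8, 85.1]
ee_rot: [180.0, 0.0, 99.0]
force: [0.6, 0.8, -1.1]
gripper_width: 10.9
gripper_force: 45.0
```

```bash
python3 - <<'E'
from h import *
plan((400,224,85,100.6))
E
```

```text
now [418.  145.8  85.1] [179.97   0.    98.97] 21.32
[2.67, -0.18, 0.0, 0.0, 0.0, -0.009, 2.67, -0.16, 0.01, 0.0, 0.0, -0.01, 2.67, -0.14, 0.0, 0.001, 0.0, -0.009]
```

Request:
step_arm --plan '[2.67,-0.18,0,0,0,-0.009,2.67,-0.16,0,0,0,-0.01,1.5,-0.1,0,0,0,-0.009,0.8,0,0,0,0,0,0,0,0,0,0,0]'

```text
time_s: 21.73
ee_pos: [401.6, 220.1, 84.9]
ee_rot: [180.0, -0.0, 100.7]
force: [1.0, -0.4, -1.2]
gripper_width: 10.9
gripper_force: 45.0
```

Request:
step_arm --plan '[0,0,0,0,0,0,0,0,0,0,0,0,0,0,0,0,0,0,0,0,0,0,0,0]'

```text
time_s: 22.07
ee_pos: [402.0, 218.1, 84.6]
ee_rot: [-180.0, 0.0, 100.5]
force: [0.0, 0.2, -0.6]
gripper_width: 10.5
gripper_force: 45.0
```

```bash
python3 - <<'E'
from ov import *
ov('p9.png',[400,224,40])
plan((400,224,25,100.6),(400,224,16,100.6))
E
```

```text
('time_s', 22.07) ('ee_pos', [401.95, 218.08, 84.57]) ('ee_rot', [-180.0, 0.01, 100.45]) ('force', [0.03, 0.2, -0.55]) ('gripper_width', 10.54) ('gripper_force', 45.0)
now [401.9 218.3  84.5] [-1.8000e+02  1.0000e-02  1.0048e+02] 22.17
[0.3, -0.04, 2.98, 0.0, 0.0, -0.001, 0.29, -0.04, 2.97, 0.0, 0.0, -0.001, 0.0, 0.0, 0.9, 0.0, 0.0, 0.0]
```

View pics/p9.png

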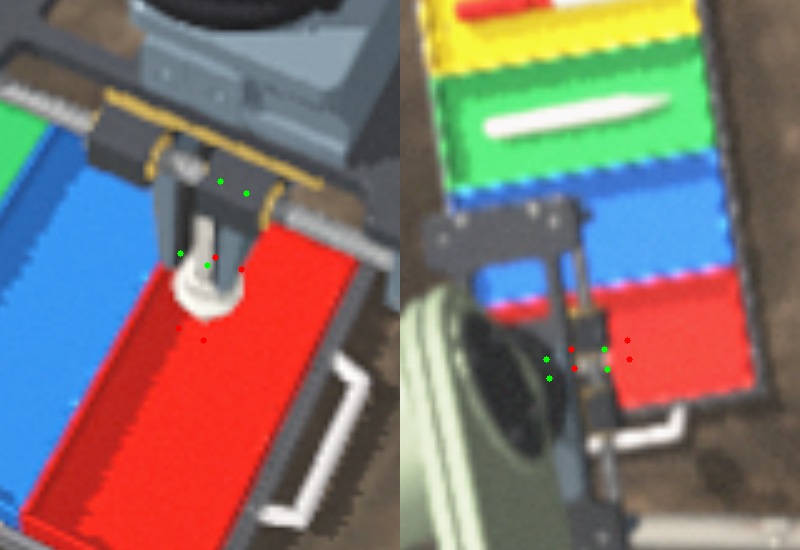

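The bolt hangs upright over red, with its head at (207,290) in the left crop. Lowering to just above the expected contact at about 15.

Request:
step_arm --plan '[0.1,-0.15,2.5,0,0,0,0,0,2.5,0,0,0,0,0,1.2,0,0,0,0,0,0,0,0,0,0,0,0,0,0,0]'

```text
time_s: 22.58
ee_pos: [399.9, 219.3, 22.3]
ee_rot: [-179.9, 0.0, 100.5]
force: [0.3, -0.1, 0.6]
gripper_width: 11.6
gripper_force: 45.0
```

Request:
step_arm --plan '[0,0,0.3,0,0,0,0,0,0,0,0,0,0,0,0,0,0,0]'

```text
time_s: 22.83
ee_pos: [400.6, 219.9, 20.3]
ee_rot: [179.9, -0.0, 100.5]
force: [0.6, -0.7, -1.0]
gripper_width: 10.8
gripper_force: 45.0
```

Request:
step_arm --plan '[0,0,0.2,0,0,0,0,0,0,0,0,0,0,0,0,0,0,0]'

```text
time_s: 23.08
ee_pos: [400.1, 219.7, 17.7]
ee_rot: [180.0, 0.0, 100.5]
force: [0.4, -0.3, -1.2]
gripper_width: 11.0
gripper_force: 45.0
```

Request:
step_arm --plan '[0,0,0.15,0,0,0,0,0,0,0,0,0,0,0,0,0,0,0]'

```text
time_s: 23.33
ee_pos: [400.0, 219.6, 15.9]
ee_rot: [-180.0, 0.0, 100.5]
force: [0.3, -0.7, -1.4]
gripper_width: 10.7
gripper_force: 45.0
```

Request:
step_arm --plan '[0,0,0.1,0,0,0,0,0,0,0,0,0,0,0,0,0,0,0]'

```text
time_s: 23.58
ee_pos: [400.2, 219.7, 15.2]
ee_rot: [180.0, -0.0, 100.5]
force: [-0.0, -0.2, 1.8]
gripper_width: 10.8
gripper_force: 45.0
```

Contact. Release, rise and go to the plain bolt.

Request:
step_arm --plan '[0,0,0,0,0,0,0,0,0,0,0,0,0,0,0,0,0,0,0,0,0,0,0,0]' --hand 3

```text
time_s: 23.92
ee_pos: [400.0, 219.6, 14.9]
ee_rot: [-180.0, 0.0, 100.5]
force: [-0.2, 0.9, 1.0]
gripper_width: 29.7
gripper_force: 0.0
```

Request:
step_arm --plan '[0,0,-1,0,0,0,0,0,-2,0,0,0,0,0,-2.5,0,0,0,0,0,-1,0,0,0,0,0,0,0,0,0]'

```text
time_s: 24.33
ee_pos: [401.8, 220.6, 82.3]
ee_rot: [179.7, -0.1, 100.5]
force: [0.5, 0.3, 0.3]
gripper_width: 29.5
gripper_force: 0.0
```

```bash
python3 -c "
from h import *
st()
plan((624,-239,80,85),start=(400,219.7,80,100.5))"
```

```text
('time_s', 24.33) ('ee_pos', [401.81, 220.58, 82.27]) ('ee_rot', [179.7, -0.09, 100.54]) ('force', [0.51, 0.32, 0.3]) ('gripper_width', 29.51) ('gripper_force', 0.0)
now [400.  219.7  80. ] None None
[-3.28, 0.91, 0.0, 0.0, 0.0, 0.018, -3.26, 0.97, 0.0, 0.0, 0.0, 0.018, -3.24, 1.03, 0.0, 0.0, 0.0, 0.018, -3.22, 1.09, 0.0, 0.0, 0.0, 0.018, -3.21, 1.14, 0.0, 0.0, 0.0, 0.018]
[-3.18, 1.2, 0.0, 0.0, 0.0, 0.018, -3.16, 1.26, 0.0, 0.0, 0.0, 0.018, -3.14, 1.32, 0.0, 0.0, 0.0, 0.018, -3.12, 1.37, 0.0, 0.0, 0.0, 0.018, -3.09, 1.43, 0.0, 0.0, 0.0, 0.018]
[-3.06, 1.48, 0.0, 0.0, 0.0, 0.018, -3.04, 1.54, 0.0, 0.0, 0.0, 0.018, -3.01, 1.59, 0.0, 0.0, 0.0, 0.018, -2.98, 1.65, 0.0, 0.0, 0.0, 0.018, -2.94, 1.7, 0.0, 0.0, 0.0, 0.019]
```

Request:
step_arm --plan '[-3.28,0.91,0,0,0,0.018,-3.26,0.97,0,0,0,0.018,-3.24,1.03,0,0,0,0.018,-3.22,1.09,0,0,0,0.018,-3.21,1.14,0,0,0,0.018]' --hand 6

```text
time_s: 24.75
ee_pos: [474.5, 65.3, 79.0]
ee_rot: [-179.9, 0.0, 95.4]
force: [0.6, 0.6, 0.6]
gripper_width: 59.1
gripper_force: 0.0
```

Request:
step_arm --plan '[-3.18,1.2,0,0,0,0.018,-3.16,1.26,0,0,0,0.018,-3.14,1.32,0,0,0,0.018,-3.12,1.37,0,0,0,0.018,-3.09,1.43,0,0,0,0.018]'

```text
time_s: 25.17
ee_pos: [549.3, -87.6, 78.7]
ee_rot: [-179.9, -0.0, 90.2]
force: [-0.1, 0.5, -0.1]
gripper_width: 60.2
gripper_force: 0.0
```

Request:
step_arm --plan '[-3.06,1.48,0,0,0,0.018,-3.04,1.54,0,0,0,0.018,-3.01,1.59,0,0,0,0.018,-2.98,1.65,0,0,0,0.018,-2.94,1.7,0,0,0,0.019]'

```text
time_s: 25.58
ee_pos: [624.1, -240.2, 78.3]
ee_rot: [-179.9, -0.0, 84.9]
force: [1.1, 1.1, 0.2]
gripper_width: 60.5
gripper_force: 0.0
```

Request:
step_arm --plan '[0,0,0,0,0,0,0,0,0,0,0,0,0,0,0,0,0,0,0,0,0,0,0,0,0,0,0,0,0,0]'

```text
time_s: 26.0
ee_pos: [623.8, -237.5, 79.9]
ee_rot: [-179.9, -0.0, 85.1]
force: [0.1, -0.1, 0.7]
gripper_width: 60.1
gripper_force: 0.0
```

```bash
python3 - <<'E'
from m import *
st()
for k in('nut_bolt_mid','plain_bolt_mid'):
    for g in(f,s): print(k,[(np.round(d['location']).tolist(),round(d['score'],2),np.round(at(g,d['location'],Z[k]+(6.5 if k[0]=='n' else 0))[:2]).tolist()) for d in viewer.pinpoint(k,g)[:2]])
for g in(f,s):
    u=proj(g,[400,220,36]);b=blob(g,'bright',u,14);print('nut',u,len(b),b.mean(0),b.min(0),b.max(0),at(g,b.mean(0),36))
b=blob(s,'bright',(356,166),14);print('plain',len(b),b.mean(0),b.min(0),b.max(0))
plan((624,-239,40,85),(624,-239,-4.5,85))
E
```

```text
('time_s', 26.1) ('ee_pos', [624.17, -237.79, 80.27]) ('ee_rot', [-180.0, -0.0, 85.08]) ('force', [-0.07, -0.01, -0.61]) ('gripper_width', 59.88) ('gripper_force', 0.0)
nut_bolt_mid [([235.0, 256.0], 0.49, [405.0, 227.0])]
nut_bolt_mid [([323.0, 330.0], 0.45, [398.0, 223.0])]
plain_bolt_mid [([236.0, 233.0], 0.34, [472.0, 230.0])]
plain_bolt_mid [([318.0, 337.0], 0.73, [402.0, 234.0]), ([357.0, 168.0], 0.5, [615.0, -231.0])]
nut [237.61650223 258.36787843] 64 [236.65625 257.89062] [232. 254.] [241. 261.] [401.31824804 222.8679829   36.        ]
nut [323.50994758 328.31085944] 193 [322.90155 330.58548] [317. 319.] [329. 340.] [398.17572842 224.43802152  36.        ]
plain 94 [356.      165.75533] [352. 157.] [359. 173.]
now [ 624.4 -238.5   80.3] [1.7998e+02 1.0000e-02 8.5050e+01] 26.3
[-0.03, -0.02, 2.02, 0.0, 0.0, 0.0, -0.03, -0.02, 2.01, 0.0, 0.0, 0.001, 0.0, 0.0, 2.23, 0.0, 0.0, 0.0, 0.0, 0.0, 2.22, 0.0, 0.0, 0.0]
```

Request:
step_arm --plan '[0,0,2.4,0,0,0,0,0,2.4,0,0,0,0,0,2.2,0,0,0,0,0,1.4,0,0,0,0,0,0,0,0,0]'

```text
time_s: 26.72
ee_pos: [621.9, -237.7, -7.5]
ee_rot: [-179.6, -0.1, 85.0]
force: [-1.0, 0.2, -0.1]
gripper_width: 60.2
gripper_force: 0.0
```

Request:
step_arm --plan '[0,0,0,0,0,0,0,0,0,0,0,0,0,0,0,0,0,0,0,0,0,0,0,0,0,0,0,0,0,0]' --hand 0 --newtons 30

```text
time_s: 27.13
ee_pos: [625.0, -239.1, -2.8]
ee_rot: [179.9, 0.0, 85.0]
force: [-0.5, 0.4, 0.2]
gripper_width: 29.6
gripper_force: 0.0
```

Request:
step_arm --plan '[0,0,0,0,0,0,0,0,0,0,0,0,0,0,0,0,0,0,0,0,0,0,0,0,0,0,0,0,0,0]'

```text
time_s: 27.55
ee_pos: [624.4, -238.9, -3.7]
ee_rot: [180.0, 0.0, 85.0]
force: [-0.6, 0.2, 1.8]
gripper_width: 11.3
gripper_force: 30.0
```

```bash
python3 - <<'E'
from h import *
st()
plan((624,-239,82,85),(471.5,237.5,82,100.7))
E
```

```text
('time_s', 27.55) ('ee_pos', [624.36, -238.85, -3.71]) ('ee_rot', [180.0, 0.0, 85.01]) ('force', [-0.65, 0.18, 1.84]) ('gripper_width', 11.26) ('gripper_force', 30.0)
now [ 624.4 -238.9   -3.7] [180.     0.    85.01] 27.55
[-0.01, -0.01, -2.86, 0.0, 0.0, 0.0, 0.0, -0.01, -2.86, 0.0, 0.0, 0.0, -0.01, -0.02, -2.85, 0.0, 0.0, 0.0, 3.3, -1.38, 0.0, 0.0, 0.0, -0.02, 3.32, -1.32, 0.0, 0.0, 0.0, -0.02]
[3.35, -1.25, 0.0, 0.0, 0.0, -0.019, 3.37, -1.18, 0.0, 0.0, 0.0, -0.02, 3.4, -1.12, 0.0, 0.0, 0.0, -0.019, 3.42, -1.05, 0.0, 0.0, 0.0, -0.02, 3.43, -0.98, 0.0, 0.0, 0.0, -0.019]
[3.45, -0.92, 0.0, 0.0, 0.0, -0.02, 3.47, -0.85, 0.0, 0.0, 0.0, -0.019, 3.49, -0.78, 0.0, 0.0, 0.0, -0.02, 3.5, -0.71, 0.0, 0.0, 0.0, -0.019, 3.51, -0.64, 0.0, 0.0, 0.0, -0.02]
[3.53, -0.58, 0.0, 0.0, 0.0, -0.019, 3.54, -0.51, 0.0, 0.0, 0.0, -0.02]
```

Request:
step_arm --plan '[0,0,-1,0,0,0,0,0,-2.4,0,0,0,0,0,-3,0,0,0,0,0,-2.2,0,0,0,2.5,-1.1,0,0,0,-0.02]' --newtons 45

```text
time_s: 27.97
ee_pos: [620.8, -217.9, 88.2]
ee_rot: [179.2, 0.3, 86.0]
force: [1.4, -0.6, -1.0]
gripper_width: 10.9
gripper_force: 45.0
```

Request:
step_arm --plan '[3.32,-1.32,0,0,0,-0.02,3.35,-1.25,0,0,0,-0.019,3.37,-1.18,0,0,0,-0.02,3.4,-1.12,0,0,0,-0.019,3.42,-1.05,0,0,0,-0.02]'

```text
time_s: 28.38
ee_pos: [560.5, -41.3, 82.6]
ee_rot: [180.0, 0.0, 91.8]
force: [0.7, 0.3, -0.5]
gripper_width: 10.8
gripper_force: 45.0
```

Request:
step_arm --plan '[3.43,-0.98,0,0,0,-0.019,3.45,-0.92,0,0,0,-0.02,3.47,-0.85,0,0,0,-0.019,3.49,-0.78,0,0,0,-0.02,3.5,-0.71,0,0,0,-0.019]'

```text
time_s: 28.8
ee_pos: [506.1, 128.9, 82.7]
ee_rot: [179.9, -0.0, 97.4]
force: [0.7, -0.2, 0.5]
gripper_width: 11.0
gripper_force: 45.0
```

Request:
step_arm --plan '[3.51,-0.64,0,0,0,-0.02,3.53,-0.58,0,0,0,-0.019,2.5,-0.4,0,0,0,-0.02,1,-0.2,0,0,0,0,0,0,0,0,0,0]'

```text
time_s: 29.22
ee_pos: [472.4, 230.6, 82.4]
ee_rot: [180.0, -0.0, 100.9]
force: [0.1, 1.2, -0.7]
gripper_width: 10.7
gripper_force: 45.0
```

Request:
step_arm --plan '[0,0,0,0,0,0,0,0,0,0,0,0,0,0,0,0,0,0,0,0,0,0,0,0]'

```text
time_s: 29.55
ee_pos: [473.5, 227.6, 82.0]
ee_rot: [180.0, 0.0, 100.6]
force: [-0.0, -0.3, -0.9]
gripper_width: 10.6
gripper_force: 45.0
```

```bash
python3 - <<'E'
from h import *
st()
plan((471,237.5,82,100.7),(471,237.5,12,100.7))
E
```

```text
('time_s', 29.55) ('ee_pos', [473.49, 227.65, 82.05]) ('ee_rot', [180.0, 0.02, 100.6]) ('force', [-0.05, -0.25, -0.88]) ('gripper_width', 10.56) ('gripper_force', 45.0)
now [473.5 227.6  82. ] [1.800e+02 2.000e-02 1.006e+02] 29.55
[1.01, -0.06, 0.0, 0.0, 0.0, -0.002, 0.0, 0.0, 3.5, 0.0, 0.0, 0.0, 0.01, 0.0, 3.5, 0.0, 0.0, 0.0]
```

Request:
step_arm --plan '[1,-0.06,0,0,0,0,0,0,3,0,0,0,0,0,3,0,0,0,0,0,1.3,0,0,0,0,0,0,0,0,0]'

```text
time_s: 29.97
ee_pos: [468.1, 237.5, 6.0]
ee_rot: [-179.6, 0.1, 100.7]
force: [-0.0, -0.6, -0.1]
gripper_width: 11.0
gripper_force: 45.0
```

Request:
step_arm --plan '[0,0,0,0,0,0,0,0,0.3,0,0,0,0,0,0,0,0,0,0,0,0,0,0,0]'

```text
time_s: 30.3
ee_pos: [471.3, 238.9, 7.0]
ee_rot: [179.9, -0.0, 100.7]
force: [0.0, 0.2, -0.7]
gripper_width: 10.7
gripper_force: 45.0
```

Request:
step_arm --plan '[0,0,0.15,0,0,0,0,0,0,0,0,0,0,0,0,0,0,0]'

```text
time_s: 30.55
ee_pos: [470.7, 238.6, 4.8]
ee_rot: [180.0, -0.0, 100.7]
force: [-0.1, 0.2, -0.8]
gripper_width: 11.1
gripper_force: 45.0
```

Request:
step_arm --plan '[0,0,0.1,0,0,0,0,0,0,0,0,0,0,0,0,0,0,0]'

```text
time_s: 30.8
ee_pos: [470.5, 238.5, 3.5]
ee_rot: [-180.0, 0.0, 100.7]
force: [0.3, -0.6, -0.7]
gripper_width: 10.7
gripper_force: 45.0
```

Request:
step_arm --plan '[0,0,0.1,0,0,0,0,0,0,0,0,0,0,0,0,0,0,0]'

```text
time_s: 31.05
ee_pos: [470.7, 238.6, 2.8]
ee_rot: [180.0, -0.0, 100.7]
force: [-0.1, -0.9, 2.3]
gripper_width: 10.9
gripper_force: 45.0
```

Contact. Release, rise and move clear (back to the right).

Request:
step_arm --plan '[0,0,0,0,0,0,0,0,0,0,0,0,0,0,0,0,0,0,0,0,0,0,0,0]' --hand 3

```text
time_s: 31.38
ee_pos: [470.5, 238.5, 2.4]
ee_rot: [-180.0, 0.0, 100.7]
force: [0.1, -0.5, -1.0]
gripper_width: 29.8
gripper_force: 0.0
```

Request:
step_arm --plan '[0,0,-1,0,0,0,0,0,-2,0,0,0,0,0,-3,0,0,0,0,0,-3,0,0,0,0,0,-2,0,0,0]'

```text
time_s: 31.8
ee_pos: [471.6, 239.1, 115.9]
ee_rot: [179.8, -0.1, 100.7]
force: [0.4, -0.2, -0.2]
gripper_width: 30.5
gripper_force: 0.0
```

Request:
step_arm --plan '[-3,0,0,0,0,0,-3,0,0,0,0,0,-3,0,0,0,0,0,-3,0,0,0,0,0,-3,0,0,0,0,0]'

```text
time_s: 32.22
ee_pos: [498.6, 89.9, 113.4]
ee_rot: [179.9, 0.0, 100.7]
force: [0.2, 0.6, -0.3]
gripper_width: 29.9
gripper_force: 0.0
```

Request:
step_arm --plan '[-3,0,0,0,0,0,-3,0,0,0,0,0,-3,0,0,0,0,0,-2,0,0,0,0,0,0,0,0,0,0,0]'

```text
time_s: 32.63
ee_pos: [519.7, -20.2, 113.3]
ee_rot: [179.9, 0.1, 100.5]
force: [0.0, 0.6, -0.4]
gripper_width: 30.0
gripper_force: 0.0
```

```bash
python3 - <<'E'
from m import *
st()
for k in('black_marker_mid','chisel_mid'):
    for g in(f,s): print(k,[(np.round(d['location']).tolist(),round(d['score'],2)) for d in viewer.pinpoint(k,g)[:1]])
a=cv2.resize(f['img'][160:280,190:280],None,fx=4,fy=4);b=cv2.resize(s['img'][240:380,180:360],None,fx=2.4,fy=2.4)
h=min(len(a),len(b));b=cv2.resize(s['img'][245:385,180:290+80],None,fx=480/140,fy=480/140)
o=np.hstack([a,b[:480,:440]]);cv2.imwrite('pics/end.png',o[:,:,::-1]);print(o.shape)
E
```

```text
('time_s', 32.73) ('ee_pos', [518.84, -17.18, 112.98]) ('ee_rot', [179.98, -0.02, 100.61]) ('force', [0.64, -0.08, -0.74]) ('gripper_width', 30.31) ('gripper_force', 0.0)
black_marker_mid []
black_marker_mid [([373.0, 244.0], 0.82)]
chisel_mid [([334.0, 144.0], 0.64)]
chisel_mid [([280.0, 182.0], 0.84)]
(480, 800, 3)
```

View pics/end.png

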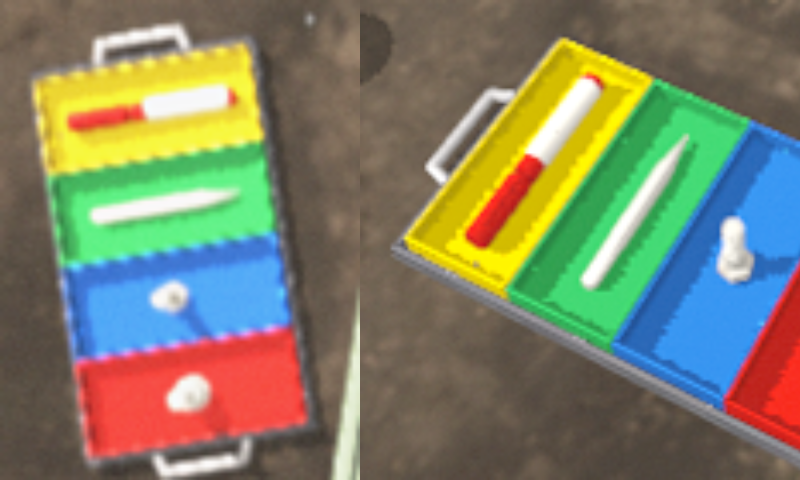

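The last picture shows the marker in yellow, the punch in green and both bolts standing in blue and red. The black marker and chisel are unmoved. Handing in.

```bash
python3 -c "
from h import *
print(env.job_done())"
```

```text
the job is handed in; nothing more can be done
None
```

The kit is made up and handed in at about 33 s of the 112 s allowed: nutted bolt standing in red, plain bolt standing in blue, red-capped marker flat in yellow, punch flat in green, and the black marker and chisel left where they lay. The hand-in call returned no verdict; this is from the final camera pictures.

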